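# Scrape a casting slab clean and probe its check dots

### The arm

A 6-joint arm with a two-finger parallel gripper is mounted at the origin on the work surface. World frame = base frame: x ahead of the robot, y to its left, z up, the work surface at z = 0. Lengths are in m, angles in rad, forces in N, time in s.
With the tool pointing down it reaches from about 0.2 to 0.875 m from the base axis. Payload 3.4 kg.
Tool frame: the origin (TCP) lies at the very end of the fingers, on their centre line; the grasp point (between the pads) lies ctrl.hold_point_z behind it (ctrl.hold_point_z is the distance from the TCP to the grasp point, in m); x points along the fingers, z is the direction in which the jaws open and shut, and the axes are right-handed (so a half turn about x gives the same grasp; the last joint's range is limited). The gripper opens to 94 mm and grips with 3 to 60 N. Pads are 16 mm wide; open, the fingers measure 119 mm over their backs; the gripper's body (75 mm by 177 mm) begins 78 mm behind the grasp point.
Start: joints at [1.176, 0.276, 1.505, -0, 1.361, -0.121], TCP at [0.155, 0.554, 0.205] pointing down, gripper open.
Joint ranges: [-2.89, 2.89], [-0.75, 2.08], [0.22, 2.7], [-1.18, 4.32], [0.11, 2.71], [-2.7, 2.7]. Speed limits (rad/s): [2.57, 2.57, 3.14, 3.14, 3.14, 3.14].

### API

Orientations are given as a unit quaternion [x, y, z, w].
In Python, from bench import status, viewer, ctrl, outline_of gives the robot as it stands.
- The arm moves only by the shell command python3 -m jog 'ROWS'. ROWS is JSON, a list of rows, each an object with "offset": the shift along the tool's x, y, z in mm, a list of three; "turn": the turn, a rotation vector about the tool's x, y, z in rad, a list of three; "grip": the finger opening in mm, from 0 to 94. In form: [{"offset": [dx, dy, dz], "turn": [ax, ay, az], "grip": grip}, ...]. A call has 1 to 12 rows; each row shifts and turns the pose as measured when the row begins, along the tool's axes as they then stand; what a row does not reach is not made up. A row lasts 1/12 s, in which the tool goes at most 41.7 mm and 7.16 degrees, less where a joint would pass 70% of its speed; a pose out of reach is approached as far as the arm can. A call with a gripper value outside its range is refused whole. The fingers move at their own pace and stop on an object; the grip force is fixed at half the most. Time passes only in rows, so rows that do not move let the fingers close. It gives the time, the measured TCP pose, the force and the opening at its end, in the units of the state.
- status.get_state(): the state, without advancing time (a new reading comes with each control period).
- viewer.get_image(name): name is "scene" or "top" or "wrist"; returns a dict with "frame" (384x512x3 uint8, red, green, blue), "fx", "fy", "cx", "cy" (pixels), "k1" (the pictures are not rectified: a ray, as slopes to the right and down, at radius r is drawn at 1 + k1 r^2 times it, then the intrinsics apply), "origin" and "orientation" of the camera in the world. Camera axes: x right, y up, looking along -z (the intrinsics and any distortion apply to the point x, -y, -z); pixel columns grow to the right and rows downward; lengths in m; the calibration is good to about 2 mm. A picture is of the moment at which its call begins. There is no depth.
- ctrl.finish_job(): hands the job in, once; it reports no verdict.
Trained networks look in a picture, given as the dict that the camera call returned (one of the last four; its "shot" number tells which), for a name from the list of things; names that differ only in an ending like _2 or _b are one class to them, and where a whole thing is asked for, a point or a joint stands for the part that bears it (a point fixed in the world has none). Each returns a list of dicts, best first, with "score" (0 to 1); they miss things now and then, are a little off and sometimes report something else, mostly with a low value. They report only what shows in the picture. A call takes as long as a camera call. They do not tell look-alikes from the thing itself.
- outline_of(picture, name): "mask" (384x512 bool, what is visible of it) and "centre" ([column, row] in pixels, amid what is visible of it).
The state is a dict: "time": time; "q": joint angles; "joint_velocities": joint speeds; "joint_efforts": joint torques, N m; "eef_pos": TCP position; "orientation": TCP orientation; "force": force on the tool from outside, world axes, zero at the start; "wrist_torque": the same for the moment, N m; "grip_width": finger opening in m.
Only numpy, scipy, OpenCV 4.12 (cv2) and the standard library are available. Lean on these libraries where they do the work, as an engineer would, in place of code of your own. Each camera call takes 0.05 s, during which the arm holds its last target.

### The job

Use the scraper block, not the fingers, to sweep every loose plaster chip off the slab into the grey catch tray, and only then take the probe and check the slab's level: gently press its sprung tip, for a good second each, on the middle of the brass datum pad, then of the red, yellow, blue and green check dots in that order, and once more of the datum pad. At the end the chips lie in the tray, the scraper stands upright in the middle of its black mat and the probe hangs upright in its fork again, let go; leave the flask, figure and bowl alone.

Things in the scene. Friction and masses are not known exactly. Their poses are not given: they have to be found in the camera images.
- slab: Fixed tan casting slab, top 55 mm above the table; clear area x -95..+95, y -130..+95 mm in its frame. A red rim 12 mm wide, 12 mm higher than the slab, runs along both x sides and the -y side. The +y side has no rim: at y = +95 the slab drops sheer into a grey catch tray (see tray_floor). Origin: at table level under x=0, y=0 of the slab; z up.
- slab_top (a point): Point on the slab's top face above the slab's origin, 55 mm up.
- datum (a point): Middle of the top face of the brass datum pad, 36 by 46 mm, 70 mm above the table, on a steel block fixed to the slab's +x side (at x = 127, y = 0 mm of its frame).
- tray_floor (a point): Centre of the catch tray's inner floor, 6 mm above the table. The tray is joined to the slab's +y side; inside it spans x -95..+95, y +95..+195 mm of the slab's frame; its walls are 60 mm high.
- mat: Fixed black rubber mat 150 (x) by 100 (y) by 4 mm thick, the scraper's resting place; origin under its centre.
- scraper: Loose scraper block, 0.25 kg, standing upright: dark steel blade 100 (x) by 20 (y) by 34 mm high below, and on it a wooden handle 60 (x) by 24 (y) mm that reaches from 34 to 84 mm height. Origin: centre of the blade's underside; z up.
- stand: Fixed stand for the probe: base plate, post at its +x side and a level aluminium fork of two prongs along x, open to -x, slot 24 mm wide, prong tops 125 mm above the table; origin on the table under the place where the probe hangs.
- stand_seat (a point): Point between the prongs, level with their tops (125 mm up), where the probe's flange centre belongs.
- probe: Loose hand probe, 0.19 kg, hanging upright in the fork by its steel flange (48 mm diameter, 8 mm thick). Origin: centre of the flange's underside; z up along the probe. Blue square grip 28 by 28 mm from z = 8 to 78 mm; steel barrel, 16 mm diameter, down to -70 mm; thin stylus with a red ball (8 mm) ending at -95 mm.
- stylus_tip (a point): Lowest point of the red ball at the end of the probe's sprung stylus (95 mm below the probe's origin when not pressed).
- stylus (a joint): How far the sprung stylus is pushed up into the probe: 0 free, at most 0.008 m; about 1.2 N starts it, 3.6 N pushes it right in. A touch counts from 0.001 m.
- dot_red: Red check dot with a black edge, 26 mm diameter, stuck flat on the slab (no thickness to speak of); origin at its centre on the slab's top face. May be hidden under a chip.
- dot_yellow: Yellow check dot with a black edge, 26 mm diameter, stuck flat on the slab (no thickness to speak of); origin at its centre on the slab's top face. May be hidden under a chip.
- dot_blue: Blue check dot with a black edge, 26 mm diameter, stuck flat on the slab (no thickness to speak of); origin at its centre on the slab's top face. May be hidden under a chip.
- dot_green: Green check dot with a black edge, 26 mm diameter, stuck flat on the slab (no thickness to speak of); origin at its centre on the slab's top face. May be hidden under a chip.
- chip0: Loose plaster chip 36 (x) by 26 (y) by 15 mm, 30 g, at first lying on the slab; origin: centre of its underside. May be absent.
- chip1: Loose plaster chip 36 (x) by 26 (y) by 15 mm, 30 g, at first lying on the slab; origin: centre of its underside. May be absent.
- chip2: Loose plaster chip 36 (x) by 26 (y) by 15 mm, 30 g, at first lying on the slab; origin: centre of its underside. May be absent.
- chip3: Loose plaster chip 36 (x) by 26 (y) by 15 mm, 30 g, at first lying on the slab; origin: centre of its underside. May be absent.
- chip4: Loose plaster chip 36 (x) by 26 (y) by 15 mm, 30 g, at first lying on the slab; origin: centre of its underside. May be absent.
- flask: White flask 64 mm diameter, 190 mm tall, a bystander; origin under its centre.
- figure: White plaster figure 80 mm wide, 108 mm tall, a bystander; origin under its centre.
- bowl: White bowl 100 mm diameter, 55 mm tall, a bystander; origin under its centre.
Not all that is in view belongs to the job. Leave any turquoise look-alike of the chip2 alone. Several things look just like the scraper: the one meant starts nearest to the robot's base.

How it is judged:
On the way, in this order (a step that is already met when the one before it is completed fails the run):
1. the scraper is brought down onto the slab (y of scraper in the frame of slab between -0.14 and 0.13 m and x of scraper in the frame of slab between -0.1 and 0.1 m and z of scraper in the frame of slab between 0.045 and 0.067 m), for 0.1 s.
2. every chip is in the catch tray (y of chip0 in the frame of slab between 0.088 and 0.2 m and x of chip0 in the frame of slab between -0.1 and 0.1 m and z of each of chip0, chip1, chip2, chip3, chip4 in the frame of slab below 0.05 m and y of chip1 in the frame of slab between 0.088 and 0.2 m and x of chip1 in the frame of slab between -0.1 and 0.1 m and y of chip2 in the frame of slab between 0.088 and 0.2 m and x of chip2 in the frame of slab between -0.1 and 0.1 m and y of chip3 in the frame of slab between 0.088 and 0.2 m and x of chip3 in the frame of slab between -0.1 and 0.1 m and y of chip4 in the frame of slab between 0.088 and 0.2 m and x of chip4 in the frame of slab between -0.1 and 0.1 m), for 0.2 s.
3. the stylus is pressed in at least 1 mm on the brass datum pad before the dots, its tip within 10 mm of the middle (distance between stylus_tip and datum below 0.01 m and value of joint stylus above 0.001 m and contact force between probe and slab above 0.3 N), for 0.6 s.
4. the stylus is pressed in at least 1 mm on the red dot, its tip within 10 mm of the middle (distance between stylus_tip and dot_red below 0.01 m and value of joint stylus above 0.001 m and contact force between probe and slab above 0.3 N), for 0.6 s.
5. the stylus is pressed in at least 1 mm on the yellow dot, its tip within 10 mm of the middle (distance between stylus_tip and dot_yellow below 0.01 m and value of joint stylus above 0.001 m and contact force between probe and slab above 0.3 N), for 0.6 s.
6. the stylus is pressed in at least 1 mm on the blue dot, its tip within 10 mm of the middle (distance between stylus_tip and dot_blue below 0.01 m and value of joint stylus above 0.001 m and contact force between probe and slab above 0.3 N), for 0.6 s.
7. the stylus is pressed in at least 1 mm on the green dot, its tip within 10 mm of the middle (distance between stylus_tip and dot_green below 0.01 m and value of joint stylus above 0.001 m and contact force between probe and slab above 0.3 N), for 0.6 s.
8. the stylus is pressed in at least 1 mm on the brass datum pad again, its tip within 10 mm of the middle (all of step 3), for 0.6 s.
At the end, for the whole second after the job is handed in: All chips inside the catch tray (below the slab's top); scraper upright at rest on its mat, its centre within 45 mm of the mat's centre; probe at rest, upright, flange on the fork, within 20 mm of the seat (all of step 2 and horizontal distance between scraper and mat below 0.045 m and angle between each of scraper, probe's own z axis and vertical below 0.12 rad and height (world z) of scraper below 0.015 m and linear speed of each of scraper, probe below 0.02 m/s and horizontal distance between probe and stand_seat below 0.02 m and height (world z) of probe between 0.119 and 0.131 m); the robot touches nothing.
It fails at once if a chip on the slab is touched with the fingers instead of the scraper ((contact force between the fingers and chip0 above 0.5 N and z of chip0 in the frame of slab between 0.047 and 0.067 m and y of chip0 in the frame of slab between -0.14 and 0.08 m and x of chip0 in the frame of slab between -0.1 and 0.1 m) or (contact force between the fingers and chip1 above 0.5 N and z of chip1 in the frame of slab between 0.047 and 0.067 m and y of chip1 in the frame of slab between -0.14 and 0.08 m and x of chip1 in the frame of slab between -0.1 and 0.1 m) or (contact force between the fingers and chip2 above 0.5 N and z of chip2 in the frame of slab between 0.047 and 0.067 m and y of chip2 in the frame of slab between -0.14 and 0.08 m and x of chip2 in the frame of slab between -0.1 and 0.1 m) or (contact force between the fingers and chip3 above 0.5 N and z of chip3 in the frame of slab between 0.047 and 0.067 m and y of chip3 in the frame of slab between -0.14 and 0.08 m and x of chip3 in the frame of slab between -0.1 and 0.1 m) or (contact force between the fingers and chip4 above 0.5 N and z of chip4 in the frame of slab between 0.047 and 0.067 m and y of chip4 in the frame of slab between -0.14 and 0.08 m and x of chip4 in the frame of slab between -0.1 and 0.1 m)).
It fails at once if the probe is driven onto the slab with more than 20 N (contact force between probe and slab above 20 N).
It fails at once if the flask is shifted more than 30 mm (distance of flask from where it was at the start of the episode above 0.03 m).
It fails at once if the figure is shifted more than 30 mm (distance of figure from where it was at the start of the episode above 0.03 m).
It fails at once if the bowl is shifted more than 30 mm (distance of bowl from where it was at the start of the episode above 0.03 m).
Of chip0, chip1, chip2, chip3, chip4 only 3 to 5 are there at a start; the rules pass over those that are not, and their reading is None.
At some moment in a run one of chip0, chip1, chip2, chip3, chip4 may be knocked a few centimetres aside while the robot is not near it.
It also fails if it takes over 200 s, if anything falls off the work surface, if the arm or the gripper's body presses on something with over 40 N, if the wrist force passes 120 N, or if a joint passes its speed limit or range.

## Working session

There is one attempt and no reset: what is moved stays moved. The work goes in short steps, Python scripts to look and compute and a shell command to move; the robot and the scene stay as the last step left them, time stands still between calls to the robot, and variables do not carry over. Pictures are saved under pics/ and viewed, and the job is handed in when it is done.

```bash
ls; mkdir -p pics; cat > h.py <<'E'
import numpy as np, cv2
from scipy.spatial.transform import Rotation as R
from bench import status, viewer, ctrl, outline_of
def shot(cam,fn=None):
    p=viewer.get_image(cam)
    if fn: cv2.imwrite('pics/'+fn,cv2.cvtColor(p['frame'],cv2.COLOR_RGB2BGR))
    return p
def ray(p,u,v):
    x=(u-p['cx'])/p['fx'];y=(v-p['cy'])/p['fy'];k=p['k1']
    rd=np.hypot(x,y); r=rd
    for _ in range(20): r=rd/(1+k*r*r)
    s=r/rd if rd>0 else 1
    d=np.array([x*s,-y*s,-1.0])
    return np.array(p['origin']),R.from_quat(p['orientation']).apply(d)
def hit(p,u,v,z):
    o,d=ray(p,u,v); return o+d*(z-o[2])/d[2]
def proj(p,P):
    c=R.from_quat(p['orientation']).inv().apply(np.array(P)-np.array(p['origin']))
    x=c[0]/-c[2];y=-c[1]/-c[2]; f=1+p['k1']*(x*x+y*y)
    return np.array([p['fx']*x*f+p['cx'],p['fy']*y*f+p['cy']])
E
python3 - <<'E'
from h import *
for c in ['scene','top','wrist']:
    p=shot(c,c+'0.png'); print(c,p['origin'],p['orientation'],p['fx'],p['k1'])
s=status.get_state(); print(s); print(ctrl.hold_point_z)
E
```

```text
pics
scene [ 1.13497227 -0.37983544  1.01145375] [0.29626825 0.14906682 0.40491325 0.85208536] 444.33178760488147 -0.10279140018322538
top [0.45413423 0.06561336 1.54968661] [-0.03001109  0.0246647   0.71542879 -0.69760492] 485.66613782576655 0.01659289139433863
wrist [0.07784044 0.574589   0.38492069] [-0.11195344 -0.0840421   0.59796935  0.7891996 ] 344.80886040206286 -0.01947785713698976
{'time': 0.15, 'q': array([ 1.17599303e+00,  2.76425936e-01,  1.50579598e+00,  8.94782442e-06,
        1.36073196e+00, -1.21012915e-01]), 'joint_velocities': array([-0.00132495, -0.00185933, -0.00198726,  0.00108351, -0.00022321,
       -0.00035798]), 'joint_efforts': array([ 1.67364964e-03, -4.04918826e+01, -2.37432790e+01,  7.04751257e-02,
        3.13613447e-02, -9.98978726e-05]), 'eef_pos': array([0.1553166 , 0.55319067, 0.20483551]), 'orientation': array([-0.42732718,  0.56397392,  0.42684803,  0.56313911]), 'force': array([ 0.08724454, -0.04211829,  0.02171499]), 'wrist_torque': array([-0.00923336, -0.04321153, -0.02979734]), 'grip_width': 0.09390837580069204}
0.0188
```

View pics/top0.png

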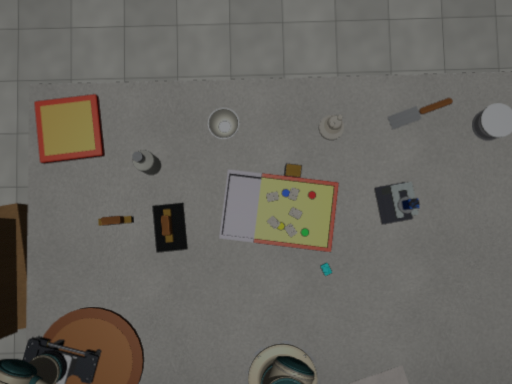

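View pics/scene0.png

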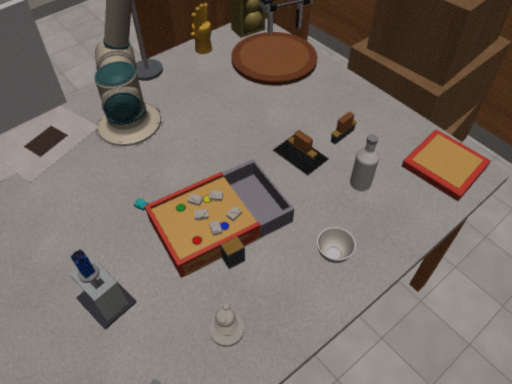

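View pics/wrist0.png

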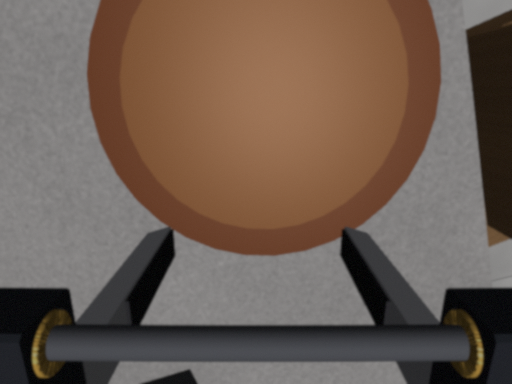

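The top view shows two scraper-like things: one on the black mat (167,228) and one off it (116,220). It also shows the slab at about (297,212), five chips, the turquoise look-alike (326,269), and the stand at (400,203). Next I measure them.

```bash
python3 - <<'E'
from h import *
p=shot('top')
for n,z in [('scraper',.084),('mat',.004),('slab',.055),('stand',.125),('probe',.2),('dot_red',.055),('dot_yellow',.055),('dot_blue',.055),('dot_green',.055),('chip0',.07),('flask',.19),('figure',.1),('bowl',.055)]:
    for d in outline_of(p,n):
        m=d['mask'];c=d['centre'];h=hit(p,*c,z)
        r=cv2.minAreaRect(np.argwhere(m)[:,::-1].astype(np.float32))
        print(n,round(d['score'],2),np.round(c,1),np.round(h,3),np.round(r[1],1),round(r[2],1),m.sum())
# slab corners
f=p['frame'].astype(int)
big=cv2.resize(p['frame'][160:280,210:350],None,fx=5,fy=5,interpolation=cv2.INTER_CUBIC)
cv2.imwrite('pics/slabcrop.png',big[:,:,::-1])
big=cv2.resize(p['frame'][190:265,90:200],None,fx=7,fy=7,interpolation=cv2.INTER_CUBIC)
cv2.imwrite('pics/scrcrop.png',big[:,:,::-1])
big=cv2.resize(p['frame'][170:235,360:440],None,fx=8,fy=8,interpolation=cv2.INTER_CUBIC)
cv2.imwrite('pics/standcrop.png',big[:,:,::-1])
E
```

```text
scraper 0.82 [168.4 226. ] [0.481 0.335 0.084] [31.2 12.6] 86.8 329
scraper 0.61 [112.1 218.6] [0.508 0.504 0.084] [ 8.9 36.2] 84.8 298
scraper 0.29 [273.6 207.7] [0.528 0.016 0.084] [112.5  82.6] 6.9 7157
mat 0.93 [170.6 229.7] [0.471 0.343 0.004] [46.6 31.5] 87.0 1084
slab 0.68 [280.1 209.5] [ 0.524 -0.005  0.055] [113.9  85.1] 5.4 7582
stand 0.79 [392.2 201.7] [ 0.535 -0.33   0.125] [38.4 40. ] 78.7 1220
stand 0.69 [407.2 203. ] [ 0.53  -0.373  0.125] [14. 22.] 90.0 263
probe 0.87 [406.7 202.8] [ 0.527 -0.349  0.2  ] [16. 22.] 90.0 292
probe 0.35 [273.6 220.8] [0.486 0.021 0.2  ] [11.3  7.8] 45.0 99
probe 0.3 [294.3 228. ] [ 0.465 -0.036  0.2  ] [12.8  9.4] 56.3 116
dot_yellow 0.48 [291.7 227.9] [ 0.467 -0.039  0.055] [11.6  8. ] 56.3 91
dot_blue 0.56 [285.2 191.4] [ 0.579 -0.022  0.055] [5. 4.] 90.0 26
dot_green 0.53 [304.1 229.3] [ 0.461 -0.076  0.055] [7. 7.] 90.0 55
chip0 0.61 [288.8 227.6] [ 0.468 -0.029  0.07 ] [11.9  8. ] 56.3 94
chip0 0.56 [273.6 224. ] [0.48  0.017 0.07 ] [11.3  7.8] 45.0 99
chip0 0.54 [324.2 271.7] [ 0.332 -0.131  0.07 ] [11.6  8.5] 63.4 93
chip0 0.43 [289.8 195.9] [ 0.564 -0.035  0.07 ] [ 8.2 11.7] 18.4 93
chip0 0.42 [293.7 212.6] [ 0.513 -0.045  0.07 ] [11.6  8.5] 26.6 102
flask 0.93 [145.3 162.4] [0.66  0.379 0.19 ] [30.2 19.4] 33.7 491
flask 0.65 [281.  211.8] [ 0.511 -0.001  0.19 ] [114.1  83.8] 7.0 7641
flask 0.56 [224.2 126.2] [0.758 0.154 0.19 ] [31. 30.] 90.0 786
figure 0.73 [332.8 127.3] [ 0.766 -0.169  0.1  ] [24. 24.] 90.0 521
bowl 0.71 [223.2 124.1] [0.795 0.165 0.055] [30. 29.] 90.0 752
bowl 0.67 [277.5 208.9] [0.526 0.003 0.055] [112.4  82.7] 7.0 7211
```

View pics/slabcrop.png

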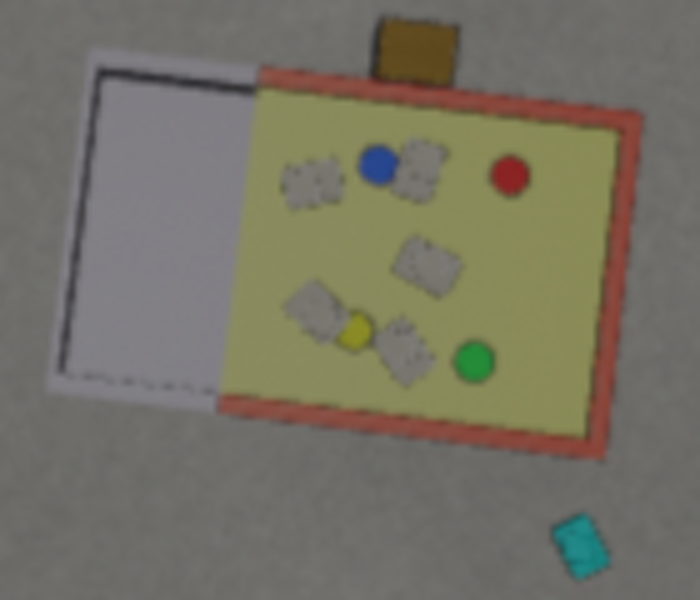

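View pics/scrcrop.png

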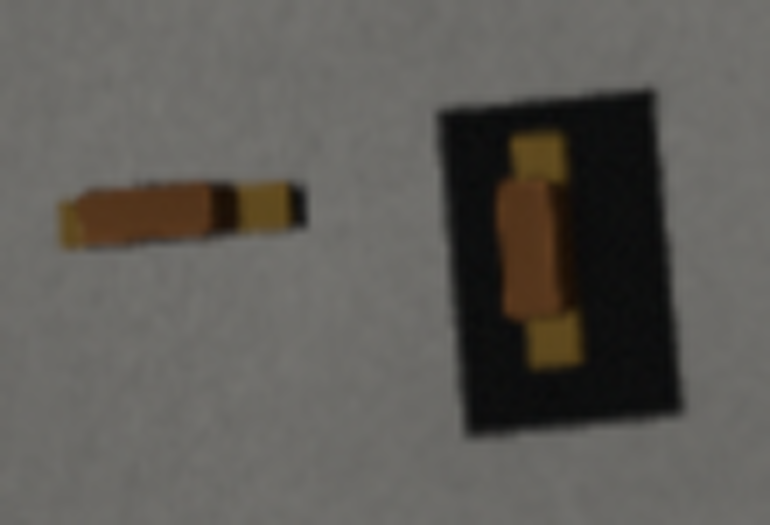

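View pics/standcrop.png

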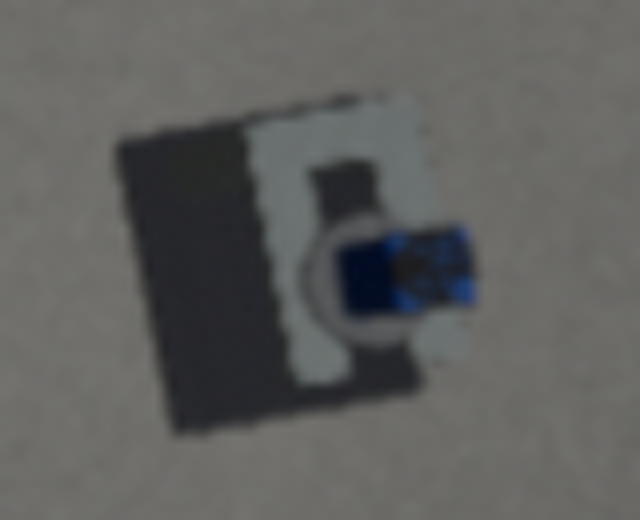

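```bash
cat >> h.py <<'E'
def fit(W,L):
    W=np.array(W)[:,:2];L=np.array(L,float)
    wm,lm=W.mean(0),L.mean(0);a=W-wm;b=L-lm
    th=np.arctan2((b[:,0]*a[:,1]-b[:,1]*a[:,0]).sum(),(a*b).sum())
    c,s=np.cos(th),np.sin(th);M=np.array([[c,-s],[s,c]]);t=wm-M@lm
    print('yaw',round(np.degrees(th),2),'pos',np.round(t,4),'res',np.round((L@M.T+t-W)*1000,1).tolist())
    return t,th
E
python3 - <<'E'
from h import *
p=shot('top')
def C(U,V,u0,v0,k): return (u0+(U+.5)/k-.5, v0+(V+.5)/k-.5)
S=[C(*q,210,160,5) for q in [(260,67),(642,115),(605,458),(220,412)]]
t,th=fit([hit(p,*q,.067) for q in S],[(.107,.095),(.107,-.142),(-.107,-.142),(-.107,.095)])
D=[hit(p,*C(*q,210,160,5),.07) for q in [(378,20),(458,27),(455,87),(375,80)]]
c,s=np.cos(th),np.sin(th);M=np.array([[c,-s],[s,c]])
print('datum seen',np.mean(D,0),'model',M@[.127,0]+t)
for n,q,z in [('red',(510,176),.055),('yel',(356,332),.055),('blue',(379,165),.055),('green',(474,361),.055)]+[('chip',q,.07) for q in [(313,184),(420,170),(428,266),(317,310),(405,352)]]:
    w=hit(p,*C(*q,210,160,5),z)[:2]; print(n,np.round(w,4),'slab',np.round(M.T@(w-t),4))
fit([hit(p,*C(*q,90,190,7),.004) for q in [(438,112),(655,90),(683,412),(468,436)]],[(.075,.05),(.075,-.05),(-.075,-.05),(-.075,.05)])
# scraper handle top z=.088 , blade ends z=.038
H=[hit(p,*C(*q,90,190,7),.088) for q in [(500,180),(548,178),(556,317),(506,318)]];print('handle',np.round(H,4).tolist(),np.mean(H,0))
B=[hit(p,*C(*q,90,190,7),.038) for q in [(511,134),(564,130),(583,366),(530,370)]];print('blade',np.round(B,4).tolist(),np.mean(B,0))
print('flange',hit(p,*C(365,280,360,170,8),.133))
# prong: left prong outer/inner edges, fork tips
for q in [(245,130),(295,385),(310,175),(350,370),(375,165),(412,100)]: print('fork',q,np.round(hit(p,*C(*q,360,170,8),.125),4))
g=[hit(p,*C(*q,360,170,8),.203) for q in [(388,236),(472,226),(478,300),(395,310)]];print('griptop',np.round(g,4).tolist(),np.mean(g,0))
m=R.from_quat(status.get_state()['orientation']).as_matrix();print(np.round(m,3))
E
```

```text
yaw -8.33 pos [ 0.5179 -0.0287] res [[0.6, 0.3], [1.9, -1.2], [-1.7, -0.6], [-0.8, 1.5]]
datum seen [ 0.64241853 -0.04658669  0.07      ] model [ 0.64354004 -0.04712507]
red [ 0.5668 -0.103 ] slab [ 0.0591 -0.0664]
yel [ 0.4732 -0.0053] slab [-0.0476  0.0167]
blue [ 0.5756 -0.0225] slab [0.0562 0.0146]
green [ 0.4536 -0.077 ] slab [-0.0566 -0.0571]
chip [0.5638 0.019 ] slab [0.0385 0.0539]
chip [ 0.5707 -0.0465] slab [ 0.0549 -0.0099]
chip [ 0.512  -0.0495] slab [-0.0028 -0.0214]
chip [0.4869 0.0188] slab [-0.0375  0.0425]
chip [ 0.4601 -0.0339] slab [-0.0564 -0.0135]
yaw 4.53 pos [0.4796 0.3453] res [[1.2, 0.5], [1.6, -0.2], [-1.6, -1.3], [-1.2, 1.0]]
handle [[0.514, 0.356, 0.088], [0.5143, 0.3353, 0.088], [0.4547, 0.3325, 0.088], [0.4548, 0.354, 0.088]] [0.48444453 0.34445238 0.088     ]
blade [[0.5364, 0.3608, 0.038], [0.5376, 0.3372, 0.038], [0.4327, 0.3299, 0.038], [0.4316, 0.3534, 0.038]] [0.48458111 0.34533773 0.038     ]
flange [ 0.52547763 -0.36484642  0.133     ]
fork (245, 130) [ 0.5821 -0.3262  0.125 ]
fork (295, 385) [ 0.4882 -0.34    0.125 ]
fork (310, 175) [ 0.5649 -0.3491  0.125 ]
fork (350, 370) [ 0.4931 -0.3602  0.125 ]
fork (375, 165) [ 0.568 -0.373  0.125]
fork (412, 100) [ 0.5915 -0.3876  0.125 ]
griptop [[0.537, -0.3522, 0.203], [0.5397, -0.3813, 0.203], [0.5141, -0.382, 0.203], [0.5113, -0.3534, 0.203]] [ 0.5255214  -0.36721988  0.203     ]
[[ 0.    -0.963  0.27 ]
 [ 0.     0.27   0.963]
 [-1.    -0.     0.   ]]
```

```bash
cat >> h.py <<'E'
def go(x,y,z,ang=None):
    s=status.get_state();m=R.from_quat(s['orientation']).as_matrix()
    e=s['eef_pos'];a=np.degrees(np.arctan2(m[1,2],m[0,2]))
    tilt=np.degrees(np.arccos(min(1,-m[2,0])))
    print('t',round(s['time'],2),'tcp',np.round(e*1000,1),'jaw',round(a,2),'tilt',round(tilt,2),'F',np.round(s['force'],2),'w',round(s['grip_width']*1000,1))
    if ang is None: ang=a
    d=(ang-a+90)%180-90
    # level then yaw: full desired orientation
    r=np.radians(a+d);zx=np.array([np.cos(r),np.sin(r),0]);xx=np.array([0,0,-1.]);yy=np.cross(zx,xx)
    M=np.stack([xx,yy,zx],1)
    print('turn(tool)',np.round(R.from_matrix(m.T@M).as_rotvec(),4))
    D=(np.array([x,y,z])-e)*1000
    print('offset now axes',np.round(m.T@D,1),'after-turn axes',np.round(M.T@D,1),'dist',round(np.linalg.norm(D),1))
E
python3 -c "
from h import *
go(.4845,.345,.18,94)"; python3 -m jog --help | head
```

```text
t 0.9 tcp [155.5 553.6 205.5] jaw 74.31 tilt 0.01 F [-0.08  0.34  0.38] w 94.0
turn(tool) [-3.436e-01  1.000e-04  0.000e+00]
offset now axes [  25.5 -373.2 -111.9] after-turn axes [  25.5 -313.7 -231.1] dist 390.4invalid input: not JSON, or not a number
```

```bash
python3 -m jog '[{"offset":[0,0,0],"turn":[-0.115,0,0],"grip":94},{"offset":[0,0,0],"turn":[-0.115,0,0],"grip":94},{"offset":[0,0,0],"turn":[-0.115,0,0],"grip":94}]'; python3 -c "
from h import *
go(.4845,.345,.18,94)"
```

```text
time: 1.15
eef_pos: [0.1555, 0.5537, 0.2055]
orientation: [-0.521, 0.478, 0.521, 0.479]
force: [1.2, -0.2, 0.1]
grip_width: 0.094
t 1.15 tcp [155.5 553.7 205.5] jaw 94.83 tilt 0.01 F [ 1.21 -0.19  0.07] w 94.0
turn(tool) [0.0145 0.0002 0.    ]
offset now axes [  25.5 -310.3 -235.6] after-turn axes [  25.5 -313.7 -231.1] dist 390.4
```

```bash
python3 -m jog '[{"offset":[2,-26,-19.6],"turn":[0,0,0],"grip":94},{"offset":[2,-26,-19.6],"turn":[0,0,0],"grip":94},{"offset":[2,-26,-19.6],"turn":[0,0,0],"grip":94},{"offset":[2,-26,-19.6],"turn":[0,0,0],"grip":94},{"offset":[2,-26,-19.6],"turn":[0,0,0],"grip":94},{"offset":[2,-26,-19.6],"turn":[0,0,0],"grip":94},{"offset":[2,-26,-19.6],"turn":[0,0,0],"grip":94},{"offset":[2,-26,-19.6],"turn":[0,0,0],"grip":94},{"offset":[2,-26,-19.6],"turn":[0,0,0],"grip":94},{"offset":[2,-26,-19.6],"turn":[0,0,0],"grip":94},{"offset":[2,-26,-19.6],"turn":[0,0,0],"grip":94},{"offset":[2,-26,-19.6],"turn":[0,0,0],"grip":94}]'; python3 -c "
from h import *
go(.4845,.345,.18,94); p=shot('wrist','w1.png')
for P in [(.4845,.345,.088),(.5364,.3608,.038),(.4316,.3534,.038)]: print(proj(p,P))
"
```

```text
time: 2.15
eef_pos: [0.4965, 0.3448, 0.1807]
orientation: [-0.523, 0.472, 0.527, 0.476]
force: [0.7, -0.4, 0.4]
grip_width: 0.0942
t 2.15 tcp [496.5 344.8 180.7] jaw 95.83 tilt 0.42 F [ 0.69 -0.42  0.37] w 94.2
turn(tool) [0.0319 0.0072 0.0004]
offset now axes [ 0.7 11.9  1.4] after-turn axes [ 0.7 11.9  1.1] dist 12.0
[258.93425678 180.66297544]
[268.74032469 220.11358431]
[273.34048565 112.34005754]
```

View pics/w1.png

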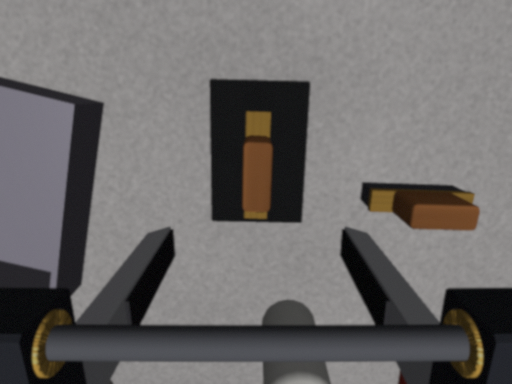

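The choice is confirmed in the close view: the scraper on the mat is at (258,165), and the look-alike at (420,205) is farther from the base.

```bash
python3 -m jog '[{"offset":[0,12,1],"turn":[0.03,0.007,0],"grip":94},{"offset":[0,0,0],"turn":[0,0,0],"grip":94},{"offset":[0,0,0],"turn":[0,0,0],"grip":94}]'; python3 -c "
from h import *
go(.4845,.345,.045,94)"
```

```text
time: 2.45
eef_pos: [0.4946, 0.3381, 0.1788]
orientation: [0.518, -0.484, -0.512, -0.485]
force: [-0.3, -0.9, 0.6]
grip_width: 0.0941
t 2.45 tcp [494.6 338.1 178.8] jaw 93.5 tilt 0.44 F [-0.35 -0.87  0.59] w 94.1
turn(tool) [-0.0087 -0.0048  0.0059]
offset now axes [133.7  10.4   8.1] after-turn axes [133.8   9.5   7.6] dist 134.3
```

```bash
python3 -m jog '[{"offset":[0,9.5,7.5],"turn":[0,0,0],"grip":94},{"offset":[0,0,0],"turn":[0,0,0],"grip":94}]'; python3 -c "
from h import *
go(.4845,.345,.045,94)"
```

```text
time: 2.62
eef_pos: [0.4836, 0.3461, 0.1787]
orientation: [0.518, -0.484, -0.513, -0.485]
force: [-0.2, -0.2, 0.7]
grip_width: 0.0943
t 2.62 tcp [483.6 346.1 178.7] jaw 93.55 tilt 0.39 F [-0.24 -0.22  0.74] w 94.3
turn(tool) [-0.0079 -0.004   0.0055]
offset now axes [ 1.337e+02 -1.000e-01 -6.000e-01] after-turn axes [133.7  -0.8  -1.1] dist 133.7
```

```bash
python3 -m jog '[{"offset":[20,0,0],"turn":[-0.008,-0.004,0.005],"grip":94},{"offset":[20,0,0],"turn":[0,0,0],"grip":94},{"offset":[20,0,0],"turn":[0,0,0],"grip":94},{"offset":[20,0,0],"turn":[0,0,0],"grip":94},{"offset":[0,0,0],"turn":[0,0,0],"grip":94},{"offset":[0,0,0],"turn":[0,0,0],"grip":94}]'; python3 -c "
from h import *
go(.4845,.345,.045,94); p=shot('wrist','w2.png')"
```

```text
time: 3.12
eef_pos: [0.4811, 0.3526, 0.0999]
orientation: [0.521, -0.476, -0.52, -0.482]
force: [0.2, -0.4, 1.5]
grip_width: 0.0942
t 3.12 tcp [481.1 352.6  99.9] jaw 94.72 tilt 0.52 F [ 0.18 -0.37  1.55] w 94.2
turn(tool) [0.0125 0.0047 0.0077]
offset now axes [54.9 -2.3 -8.1] after-turn axes [54.9 -2.8 -7.9] dist 55.5
```

View pics/w2.png

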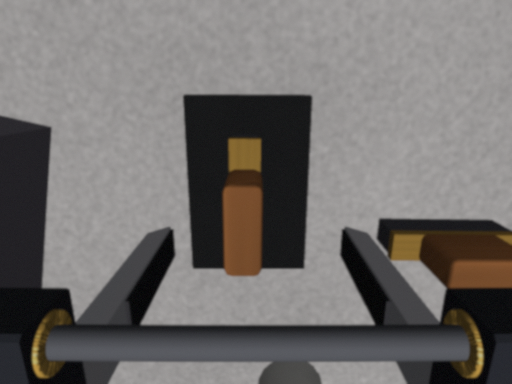

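Handle at (242,225) lies left of the jaw centre (258), matching the 8 mm offset. I correct for it and go down.

```bash
python3 -m jog '[{"offset":[0,-3,-8],"turn":[0.012,0.005,0.008],"grip":94},{"offset":[0,0,0],"turn":[0,0,0],"grip":94},{"offset":[18,0,0],"turn":[0,0,0],"grip":94},{"offset":[18,0,0],"turn":[0,0,0],"grip":94},{"offset":[17,0,0],"turn":[0,0,0],"grip":94},{"offset":[0,0,0],"turn":[0,0,0],"grip":94},{"offset":[0,0,0],"turn":[0,0,0],"grip":94}]'; python3 -c "
from h import *
go(.4845,.345,.045,94)"
```

```text
time: 3.75
eef_pos: [0.4921, 0.3476, 0.0553]
orientation: [0.519, -0.477, -0.515, -0.488]
force: [0.3, 0.1, 0.4]
grip_width: 0.094
t 3.75 tcp [492.1 347.6  55.3] jaw 93.96 tilt 0.97 F [0.28 0.06 0.36] w 94.0
turn(tool) [-0.0007  0.0066  0.0155]
offset now axes [10.2  7.9 -2.2] after-turn axes [10.3  7.8 -2.1] dist 13.1
```

```bash
python3 -m jog '[{"offset":[10,8,-2],"turn":[0,0.007,0.015],"grip":94},{"offset":[0,0,0],"turn":[0,0,0],"grip":94},{"offset":[0,0,0],"turn":[0,0,0],"grip":94}]'; python3 -c "
from h import *
go(.4845,.345,.045,94)"
```

```text
time: 4.0
eef_pos: [0.4859, 0.3457, 0.0477]
orientation: [0.517, -0.481, -0.516, -0.484]
force: [0.2, 0.5, 0.7]
grip_width: 0.0937
t 4.0 tcp [485.9 345.7  47.7] jaw 93.92 tilt 0.23 F [0.2  0.47 0.67] w 93.7
turn(tool) [-0.0014  0.0012  0.0038]
offset now axes [ 2.7  1.5 -0.6] after-turn axes [ 2.7  1.5 -0.6] dist 3.2
```

```bash
python3 -m jog '[{"offset":[2,1.5,-0.5],"turn":[0,0,0.003],"grip":94},{"offset":[0,0,0],"turn":[0,0,0],"grip":60},{"offset":[0,0,0],"turn":[0,0,0],"grip":40},{"offset":[0,0,0],"turn":[0,0,0],"grip":15},{"offset":[0,0,0],"turn":[0,0,0],"grip":15},{"offset":[0,0,0],"turn":[0,0,0],"grip":15},{"offset":[0,0,0],"turn":[0,0,0],"grip":15},{"offset":[0,0,0],"turn":[0,0,0],"grip":15}]'; python3 -c "
from h import *
go(.4845,.345,.045,94)"
```

```text
time: 4.67
eef_pos: [0.4855, 0.3459, 0.0479]
orientation: [0.517, -0.481, -0.517, -0.484]
force: [-0.7, -0.5, -0.3]
grip_width: 0.0503
t 4.67 tcp [485.5 345.9  47.9] jaw 93.94 tilt 0.29 F [-0.69 -0.53 -0.3 ] w 50.3
turn(tool) [-0.001   0.0028  0.0042]
offset now axes [ 2.9  1.  -0.8] after-turn axes [ 2.9  1.  -0.8] dist 3.2
```

```bash
python3 -m jog '[{"offset":[3,1,-1],"turn":[0,0,0],"grip":15},{"offset":[0,0,0],"turn":[0,0,0],"grip":15},{"offset":[0,0,0],"turn":[0,0,0],"grip":15},{"offset":[0,0,0],"turn":[0,0,0],"grip":15},{"offset":[0,0,0],"turn":[0,0,0],"grip":15},{"offset":[0,0,0],"turn":[0,0,0],"grip":15}]'; python3 -c "
from h import *
go(.4845,.345,.045,94)"
```

```text
time: 5.17
eef_pos: [0.4843, 0.3445, 0.0444]
orientation: [0.517, -0.481, -0.517, -0.484]
force: [0.6, 0.5, 0.1]
grip_width: 0.024
t 5.17 tcp [484.3 344.5  44.4] jaw 93.94 tilt 0.25 F [0.64 0.5  0.15] w 24.0
turn(tool) [-0.001   0.0024  0.0037]
offset now axes [-0.6 -0.2  0.5] after-turn axes [-0.6 -0.2  0.5] dist 0.8
```

```bash
python3 -m jog '[{"offset":[-15,0,0],"turn":[0,0,0],"grip":15},{"offset":[-25,0,0],"turn":[0,0,0],"grip":15},{"offset":[-25,0,0],"turn":[0,0,0],"grip":15},{"offset":[-25,0,0],"turn":[0,0,0],"grip":15},{"offset":[-25,0,0],"turn":[0,0,0],"grip":15},{"offset":[0,0,0],"turn":[0.107,0,0],"grip":15},{"offset":[0,0,0],"turn":[0.107,0,0],"grip":15},{"offset":[0,0,0],"turn":[0,0,0],"grip":15}]'; python3 -c "
from h import *
go(.534,-.122,.16,81.67)"
```

```text
time: 5.83
eef_pos: [0.4801, 0.3422, 0.1592]
orientation: [-0.459, 0.54, 0.461, 0.534]
force: [-0.1, 0.1, -2.6]
grip_width: 0.0238
t 5.83 tcp [480.1 342.2 159.2] jaw 81.18 tilt 0.5 F [-0.12  0.14 -2.65] w 23.8
turn(tool) [-0.0086 -0.0047 -0.0074]
offset now axes [ 4.000e-01 -1.244e+02 -4.504e+02] after-turn axes [  -0.8 -120.6 -451.5] dist 467.3
```

```bash
python3 -m jog '[{"offset":[0,-8,-30],"turn":[-0.008,-0.005,-0.007],"grip":15},{"offset":[0,-9,-35],"turn":[0,0,0],"grip":15},{"offset":[0,-9,-35],"turn":[0,0,0],"grip":15},{"offset":[0,-9,-35],"turn":[0,0,0],"grip":15},{"offset":[0,-9,-35],"turn":[0,0,0],"grip":15},{"offset":[0,-9,-35],"turn":[0,0,0],"grip":15},{"offset":[0,-9,-35],"turn":[0,0,0],"grip":15},{"offset":[0,-9,-35],"turn":[0,0,0],"grip":15},{"offset":[0,-9,-35],"turn":[0,0,0],"grip":15},{"offset":[0,-9,-35],"turn":[0,0,0],"grip":15},{"offset":[0,0,0],"turn":[0,0,0],"grip":15},{"offset":[0,0,0],"turn":[0,0,0],"grip":15}]'; python3 -c "
from h import *
go(.534,-.122,.13,81.67)"
```

```text
time: 6.83
eef_pos: [0.5186, -0.0256, 0.1484]
orientation: [-0.469, 0.529, 0.477, 0.522]
force: [-1.3, 0.3, -2.9]
grip_width: 0.024
t 6.83 tcp [518.6 -25.6 148.4] jaw 83.96 tilt 0.88 F [-1.29  0.31 -2.9 ] w 24.0
turn(tool) [ 0.04   -0.0012 -0.0153]
offset now axes [ 18.1 -25.7 -94.2] after-turn axes [ 18.4 -29.2 -93.2] dist 99.3
```

```bash
python3 -m jog '[{"offset":[0,-7,-22],"turn":[0.02,0,-0.008],"grip":15},{"offset":[0,-7,-23],"turn":[0.02,0,-0.008],"grip":15},{"offset":[0,-7,-23],"turn":[0,0,0],"grip":15},{"offset":[0,-7,-23],"turn":[0,0,0],"grip":15},{"offset":[0,0,0],"turn":[0,0,0],"grip":15},{"offset":[0,0,0],"turn":[0,0,0],"grip":15}]'; python3 -c "
from h import *
go(.534,-.122,.098,81.67)"
```

```text
time: 7.33
eef_pos: [0.5324, -0.1168, 0.1442]
orientation: [-0.463, 0.533, 0.469, 0.531]
force: [0.1, -0.3, -2.6]
grip_width: 0.0238
t 7.33 tcp [ 532.4 -116.8  144.2] jaw 82.45 tilt 0.46 F [ 0.12 -0.29 -2.62] w 23.8
turn(tool) [ 0.0137  0.003  -0.0073]
offset now axes [46.1 -2.6 -5.1] after-turn axes [46.2 -2.3 -5. ] dist 46.5
```

Now I lower to about 10 mm above and look before setting down.

```bash
python3 -m jog '[{"offset":[16,-2,-5],"turn":[0.013,0.003,-0.007],"grip":15},{"offset":[15,0,0],"turn":[0,0,0],"grip":15},{"offset":[6,0,0],"turn":[0,0,0],"grip":15},{"offset":[0,0,0],"turn":[0,0,0],"grip":15},{"offset":[0,0,0],"turn":[0,0,0],"grip":15}]'; python3 -c "
from h import *
go(.534,-.122,.098,81.67); shot('scene','s2.png'); p=shot('top'); cv2.imwrite('pics/t2.png',cv2.resize(p['frame'][150:290,200:380],None,fx=4,fy=4)[:,:,::-1])"
```

```text
time: 7.75
eef_pos: [0.5329, -0.1153, 0.1053]
orientation: [-0.464, 0.533, 0.466, 0.533]
force: [0.3, 0.1, -1.9]
grip_width: 0.0239
t 7.75 tcp [ 532.9 -115.3  105.3] jaw 82.25 tilt 0.23 F [ 0.31  0.08 -1.87] w 23.9
turn(tool) [ 0.0101  0.0029 -0.0028]
offset now axes [ 7.3 -2.  -6.5] after-turn axes [ 7.3 -2.1 -6.4] dist 10.0
```

View pics/s2.png

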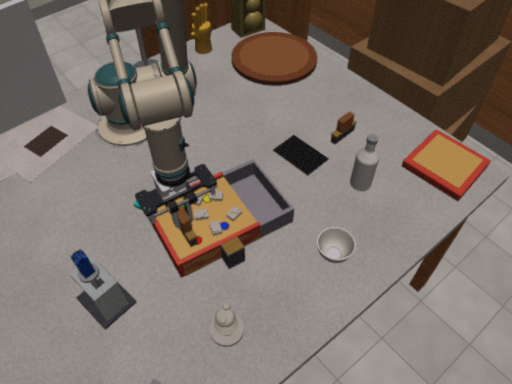

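View pics/t2.png

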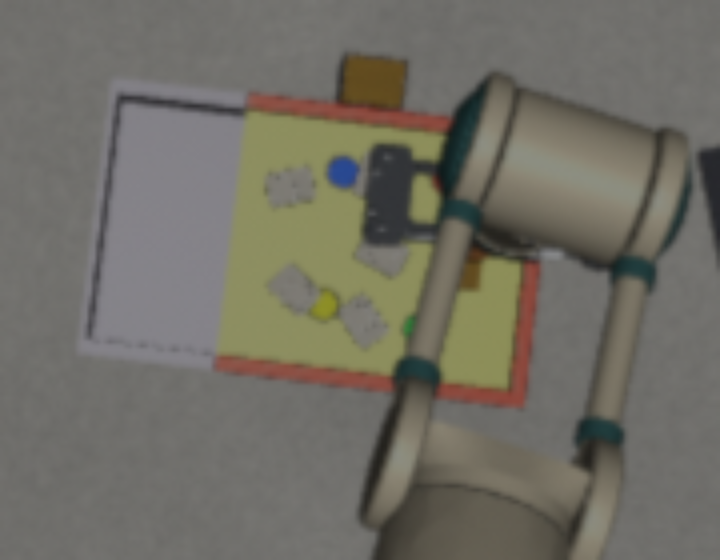

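The scraper is over the red-rim end of the slab (scene 185,225) with the chips ahead of it. I set it down and sweep.

```bash
python3 -m jog '[{"offset":[6,-1.5,-4],"turn":[0.01,0.003,-0.003],"grip":15},{"offset":[2,0,0],"turn":[0,0,0],"grip":15},{"offset":[0,0,0],"turn":[0,0,0],"grip":15},{"offset":[0,0,0],"turn":[0,0,0],"grip":15}]'; python3 -c "
from h import *
go(.5617,.067,.098,81.67)"
```

```text
time: 8.18
eef_pos: [0.5359, -0.1202, 0.0991]
orientation: [-0.464, 0.534, 0.46, 0.536]
force: [-0.4, 0.3, -3.3]
grip_width: 0.0237
t 8.18 tcp [ 535.9 -120.2   99.1] jaw 81.67 tilt 0.35 F [-0.44  0.25 -3.29] w 23.7
turn(tool) [ 0.0001 -0.0017  0.0059]
offset now axes [  0.8   1.6 188.9] after-turn axes [  1.1   1.6 188.9] dist 188.9
```

```bash
python3 -m jog '[{"offset":[2,0,8],"turn":[0,0,0.005],"grip":15},{"offset":[1,0,12],"turn":[0,0,0],"grip":15},{"offset":[0,0,12],"turn":[0,0,0],"grip":15},{"offset":[0,0,12],"turn":[0,0,0],"grip":15},{"offset":[0,0,12],"turn":[0,0,0],"grip":15},{"offset":[0,0,12],"turn":[0,0,0],"grip":15},{"offset":[0,0,0],"turn":[0,0,0],"grip":15}]'; python3 -c "
from h import *
go(.5617,.067,.098,81.67);p=shot('top'); cv2.imwrite('pics/t3.png',cv2.resize(p['frame'][150:290,200:380],None,fx=4,fy=4)[:,:,::-1])"
```

```text
time: 8.77
eef_pos: [0.5472, -0.0452, 0.0963]
orientation: [-0.463, 0.535, 0.462, 0.536]
force: [0.4, -1.1, -2.8]
grip_width: 0.0235
t 8.77 tcp [547.2 -45.2  96.3] jaw 81.61 tilt 0.09 F [ 0.45 -1.1  -2.76] w 23.5
turn(tool) [-0.0011 -0.0003  0.0016]
offset now axes [ -1.8   2.  113.1] after-turn axes [ -1.7   1.9 113.1] dist 113.2
```

View pics/t3.png

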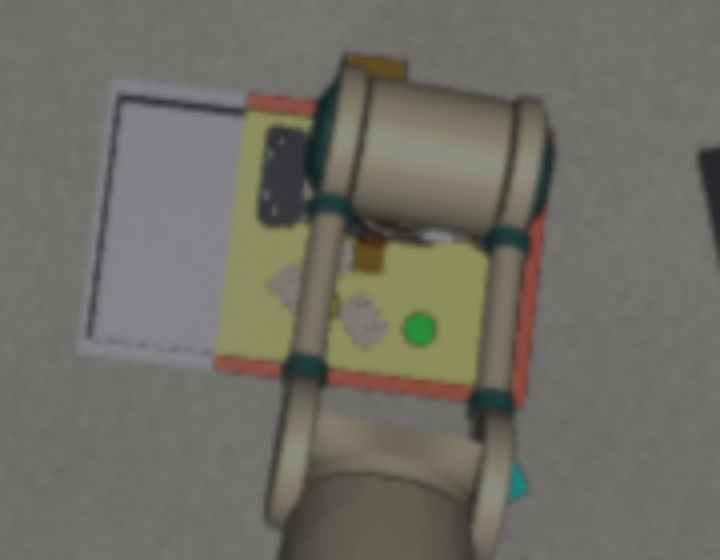

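The chips are moving ahead of the blade. I carry on over the edge.

```bash
python3 -m jog '[{"offset":[0,0,10],"turn":[0,0,0],"grip":15},{"offset":[0,0,12],"turn":[0,0,0],"grip":15},{"offset":[0,0,12],"turn":[0,0,0],"grip":15},{"offset":[0,0,12],"turn":[0,0,0],"grip":15},{"offset":[0,0,12],"turn":[0,0,0],"grip":15},{"offset":[0,0,0],"turn":[0,0,0],"grip":15}]'; python3 -c "
from h import *
go(.5617,.067,.098,81.67);p=shot('top'); cv2.imwrite('pics/t4.png',cv2.resize(p['frame'][150:290,200:380],None,fx=4,fy=4)[:,:,::-1]); shot('wrist','w4.png')"
```

```text
time: 9.32
eef_pos: [0.5565, 0.0164, 0.0963]
orientation: [-0.463, 0.535, 0.461, 0.535]
force: [0.0, -0.3, -2.9]
grip_width: 0.0239
t 9.32 tcp [556.5  16.4  96.3] jaw 81.6 tilt 0.18 F [ 0.03 -0.3  -2.94] w 23.9
turn(tool) [-0.0013 -0.0023  0.0022]
offset now axes [-1.8  2.2 50.8] after-turn axes [-1.7  2.2 50.8] dist 50.9
```

View pics/t4.png

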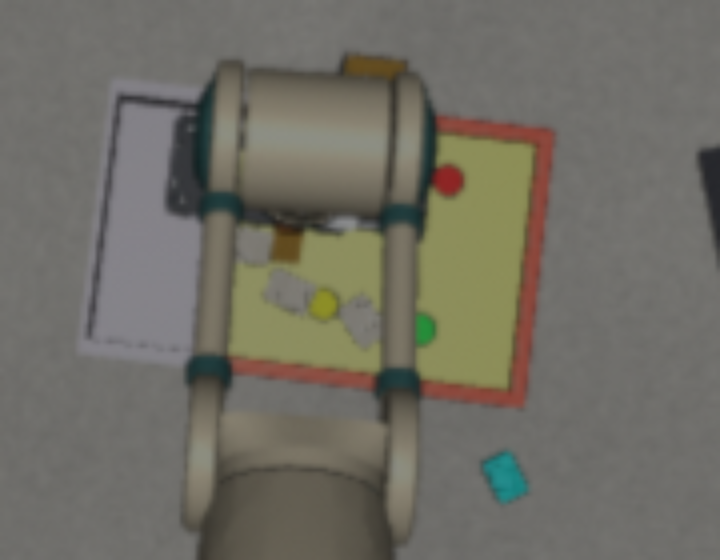

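```bash
python3 -m jog '[{"offset":[-1,0,10],"turn":[0,0,0],"grip":15},{"offset":[-1,0,10],"turn":[0,0,0],"grip":15},{"offset":[0,0,10],"turn":[0,0,0],"grip":15},{"offset":[0,0,10],"turn":[0,0,0],"grip":15},{"offset":[0,0,10],"turn":[0,0,0],"grip":15},{"offset":[0,0,6],"turn":[0,0,0],"grip":15},{"offset":[0,0,0],"turn":[0,0,0],"grip":15}]'; python3 -c "
from h import *
go(.5617,.067,.098,81.67);p=shot('top'); cv2.imwrite('pics/t5.png',cv2.resize(p['frame'][150:290,200:380],None,fx=4,fy=4)[:,:,::-1]); shot('wrist','w5.png')"
```

```text
time: 10.0
eef_pos: [0.5653, 0.075, 0.0981]
orientation: [-0.463, 0.536, 0.46, 0.535]
force: [0.8, 0.3, -3.2]
grip_width: 0.024
t 10.0 tcp [565.3  75.   98.1] jaw 81.48 tilt 0.24 F [ 0.84  0.3  -3.21] w 24.0
turn(tool) [-0.0033 -0.0037  0.002 ]
offset now axes [ 0.1  2.4 -8.5] after-turn axes [ 0.1  2.4 -8.5] dist 8.8
```

View pics/t5.png

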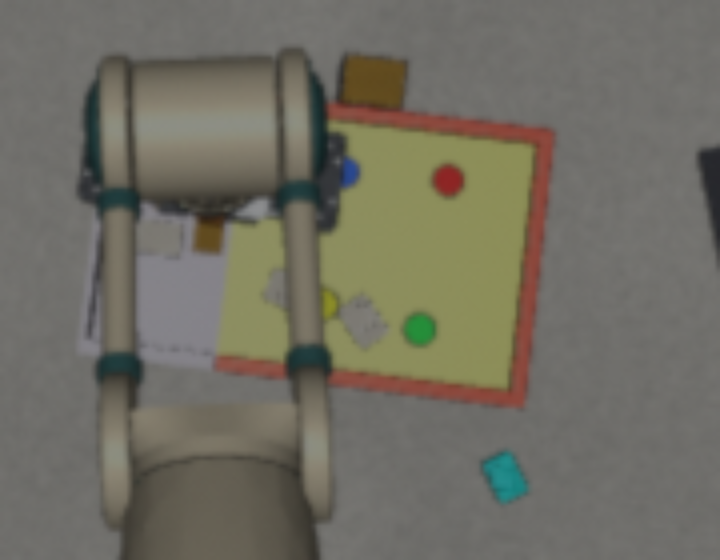

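View pics/w5.png

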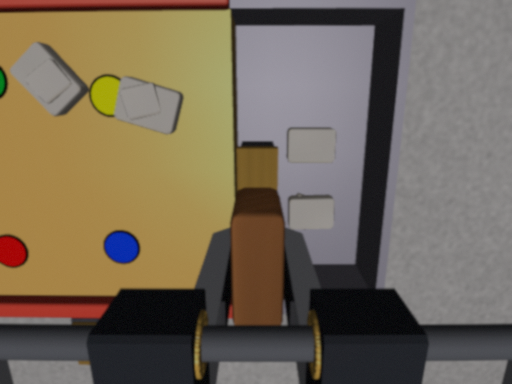

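Two chips are visible in the tray (wrist 310,145 and 310,212); the third is probably hidden under the gripper. Lane 1 of the slab is clear. Next is lane 2: lift, go back and set down.

```bash
python3 -m jog '[{"offset":[-20,0,0],"turn":[0,0,0],"grip":15},{"offset":[-20,0,0],"turn":[0,0,0],"grip":15},{"offset":[-10,10,-10],"turn":[0,0,0],"grip":15},{"offset":[-1,14,-29],"turn":[0,0,0],"grip":15},{"offset":[-1,14,-29],"turn":[0,0,0],"grip":15},{"offset":[-1,14,-29],"turn":[0,0,0],"grip":15},{"offset":[-1,14,-29],"turn":[0,0,0],"grip":15},{"offset":[0,8,-20],"turn":[0,0,0],"grip":15},{"offset":[0,0,0],"turn":[0,0,0],"grip":15},{"offset":[0,0,0],"turn":[0,0,0],"grip":15}]'; python3 -c "
from h import *
go(.4662,-.092,.105,81.67)"
```

```text
time: 10.93
eef_pos: [0.4656, -0.0677, 0.1547]
orientation: [-0.464, 0.538, 0.458, 0.534]
force: [-0.2, 0.3, -1.5]
grip_width: 0.0238
t 10.93 tcp [465.6 -67.7 154.7] jaw 81.45 tilt 0.57 F [-0.2   0.32 -1.46] w 23.8
turn(tool) [-0.0039 -0.0097  0.0023]
offset now axes [ 50.   -4.1 -23.5] after-turn axes [ 49.7  -4.1 -24. ] dist 55.3
```

```bash
python3 -m jog '[{"offset":[0,-4,-23],"turn":[-0.004,-0.01,0.002],"grip":15},{"offset":[10,0,0],"turn":[0,0,0],"grip":15},{"offset":[16,0,0],"turn":[0,0,0],"grip":15},{"offset":[16,0,0],"turn":[0,0,0],"grip":15},{"offset":[4,0,0],"turn":[0,0,0],"grip":15},{"offset":[0,0,0],"turn":[0,0,0],"grip":15},{"offset":[0,0,0],"turn":[0,0,0],"grip":15}]'; python3 -c "
from h import *
go(.4662,-.092,.097,81.67);p=shot('top'); cv2.imwrite('pics/t6.png',cv2.resize(p['frame'][150:290,200:380],None,fx=4,fy=4)[:,:,::-1])"
```

```text
time: 11.52
eef_pos: [0.4704, -0.0896, 0.108]
orientation: [-0.463, 0.533, 0.462, 0.537]
force: [0.2, -0.7, -2.9]
grip_width: 0.0239
t 11.52 tcp [470.4 -89.6 108. ] jaw 81.67 tilt 0.33 F [ 0.24 -0.67 -2.88] w 23.9
turn(tool) [0.0001 0.0023 0.0052]
offset now axes [11.   3.8 -3. ] after-turn axes [11.   3.8 -3. ] dist 12.0
```

View pics/t6.png

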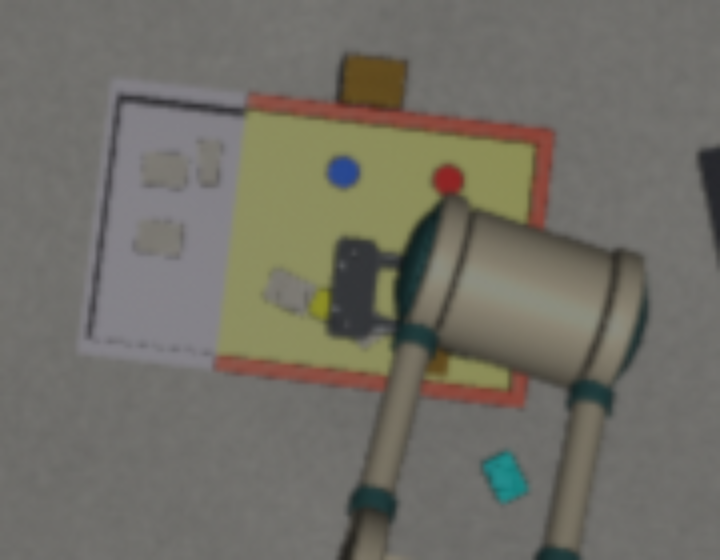

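Three chips are in the tray, at (165,170), (208,162) and (160,238). Two are left in the lane. I lower and sweep.

```bash
python3 -m jog '[{"offset":[8,3,-2],"turn":[0,0.002,0.005],"grip":15},{"offset":[3,0,0],"turn":[0,0,0],"grip":15},{"offset":[0,0,0],"turn":[0,0,0],"grip":15},{"offset":[0,0,0],"turn":[0,0,0],"grip":15}]'; python3 -c "
from h import *
go(.4921,.0843,.097,81.67)"
```

```text
time: 11.9
eef_pos: [0.4689, -0.091, 0.098]
orientation: [-0.464, 0.534, 0.462, 0.535]
force: [-0.6, -0.5, -2.5]
grip_width: 0.0237
t 11.9 tcp [468.9 -91.   98. ] jaw 81.76 tilt 0.25 F [-0.6  -0.47 -2.55] w 23.7
turn(tool) [ 0.0016 -0.0006  0.0042]
offset now axes [  0.9   2.1 176.8] after-turn axes [  1.    2.4 176.8] dist 176.8
```

```bash
python3 -m jog '[{"offset":[1,1,10],"turn":[0,0,0.004],"grip":15},{"offset":[0,1,12],"turn":[0,0,0],"grip":15},{"offset":[0,0,12],"turn":[0,0,0],"grip":15},{"offset":[0,0,12],"turn":[0,0,0],"grip":15},{"offset":[0,0,12],"turn":[0,0,0],"grip":15},{"offset":[0,0,12],"turn":[0,0,0],"grip":15},{"offset":[0,0,0],"turn":[0,0,0],"grip":15}]'; python3 -c "
from h import *
go(.4921,.0843,.097,81.67)"
```

```text
time: 12.48
eef_pos: [0.4781, -0.0161, 0.0982]
orientation: [-0.462, 0.535, 0.461, 0.536]
force: [0.3, -0.2, -2.6]
grip_width: 0.0236
t 12.48 tcp [478.1 -16.1  98.2] jaw 81.52 tilt 0.12 F [ 0.33 -0.16 -2.59] w 23.6
turn(tool) [-0.0027  0.0007  0.002 ]
offset now axes [  1.3   1.  101.3] after-turn axes [  1.2   0.7 101.4] dist 101.4
```

```bash
python3 -m jog '[{"offset":[0,0,10],"turn":[0,0,0],"grip":15},{"offset":[0,0,12],"turn":[0,0,0],"grip":15},{"offset":[0,0,12],"turn":[0,0,0],"grip":15},{"offset":[0,0,12],"turn":[0,0,0],"grip":15},{"offset":[0,0,0],"turn":[0,0,0],"grip":15}]'; python3 -c "
from h import *
go(.4921,.0843,.097,81.67);p=shot('top'); cv2.imwrite('pics/t7.png',cv2.resize(p['frame'][150:290,200:380],None,fx=4,fy=4)[:,:,::-1]); shot('wrist','w7.png')"
```

```text
time: 12.9
eef_pos: [0.4854, 0.0326, 0.0988]
orientation: [-0.462, 0.535, 0.461, 0.537]
force: [-0.4, -0.3, -2.7]
grip_width: 0.0239
t 12.9 tcp [485.4  32.6  98.8] jaw 81.45 tilt 0.18 F [-0.38 -0.33 -2.73] w 23.9
turn(tool) [-0.0038  0.0004  0.0031]
offset now axes [ 1.8  1.1 52.2] after-turn axes [ 1.8  0.9 52.2] dist 52.2
```

View pics/t7.png

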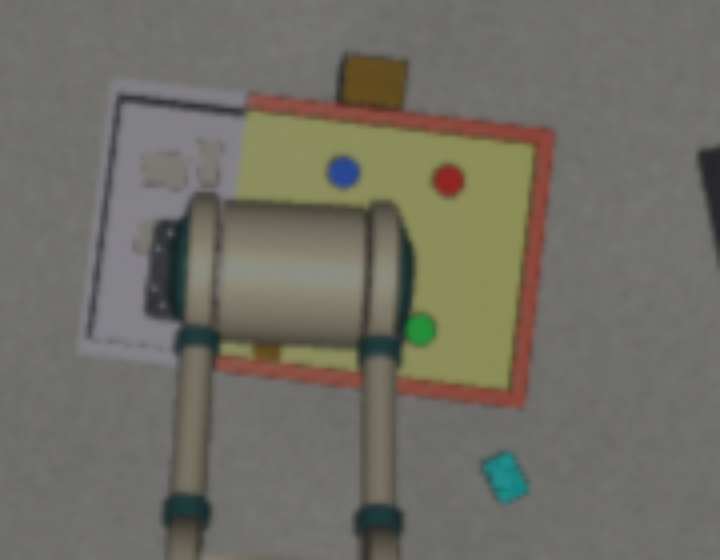

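View pics/w7.png

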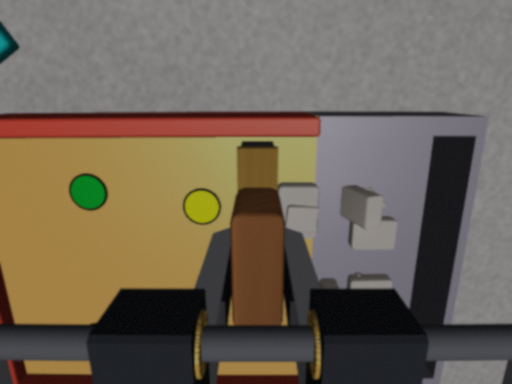

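One chip has fallen onto the earlier one at wrist (365,215). The last chip is still on the slab at (298,205). Continue.

```bash
python3 -m jog '[{"offset":[1,0,10],"turn":[0,0,0],"grip":15},{"offset":[0,0,10],"turn":[0,0,0],"grip":15},{"offset":[0,0,10],"turn":[0,0,0],"grip":15},{"offset":[0,0,10],"turn":[0,0,0],"grip":15},{"offset":[0,0,8],"turn":[0,0,0],"grip":15},{"offset":[0,0,0],"turn":[0,0,0],"grip":15},{"offset":[0,0,0],"turn":[0,0,0],"grip":15}]'; python3 -c "
from h import *
go(.4921,.0843,.097,81.67);shot('wrist','w8.png');shot('scene','s8.png')"
```

```text
time: 13.58
eef_pos: [0.4931, 0.0819, 0.0975]
orientation: [-0.462, 0.536, 0.46, 0.537]
force: [0.4, -0.5, -2.8]
grip_width: 0.0239
t 13.58 tcp [493.1  81.9  97.5] jaw 81.33 tilt 0.19 F [ 0.4  -0.53 -2.76] w 23.9
turn(tool) [-0.006  -0.0016  0.0028]
offset now axes [0.4 1.3 2.2] after-turn axes [0.5 1.3 2.2] dist 2.6
```

View pics/w8.png

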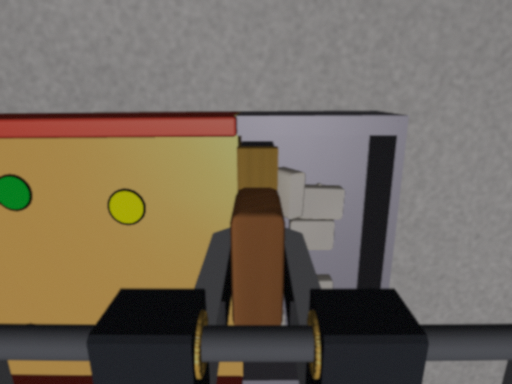

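```bash
python3 -m jog '[{"offset":[-8,0,0],"turn":[0,0,0],"grip":15},{"offset":[-18,0,0],"turn":[0,0,0],"grip":15},{"offset":[-20,0,0],"turn":[0,0,0],"grip":15},{"offset":[-15,0,20],"turn":[0,0,0],"grip":15},{"offset":[0,0,35],"turn":[0,0,0],"grip":15},{"offset":[0,0,35],"turn":[0,0,0],"grip":15},{"offset":[0,0,35],"turn":[0,0,0],"grip":15},{"offset":[0,0,35],"turn":[0,0,0],"grip":15},{"offset":[0,0,35],"turn":[0,0,0],"grip":15},{"offset":[0,0,0],"turn":[0,0,0],"grip":15},{"offset":[0,0,0],"turn":[0,0,0],"grip":15}]'; python3 -c "
from h import *
go(.4796,.3453,.16,94);shot('scene','s9.png');p=shot('top'); cv2.imwrite('pics/t9.png',cv2.resize(p['frame'][150:290,140:340],None,fx=4,fy=4)[:,:,::-1])"
```

```text
time: 14.6
eef_pos: [0.5259, 0.2771, 0.1668]
orientation: [-0.46, 0.538, 0.455, 0.54]
force: [-0.7, 0.1, -3.6]
grip_width: 0.0235
t 14.6 tcp [525.9 277.1 166.8] jaw 80.66 tilt 0.45 F [-0.72  0.08 -3.61] w 23.5
turn(tool) [-0.2328 -0.0023  0.0076]
offset now axes [ 6.3 56.8 59.8] after-turn axes [ 6.8 41.5 71.3] dist 82.7
```

View pics/t9.png

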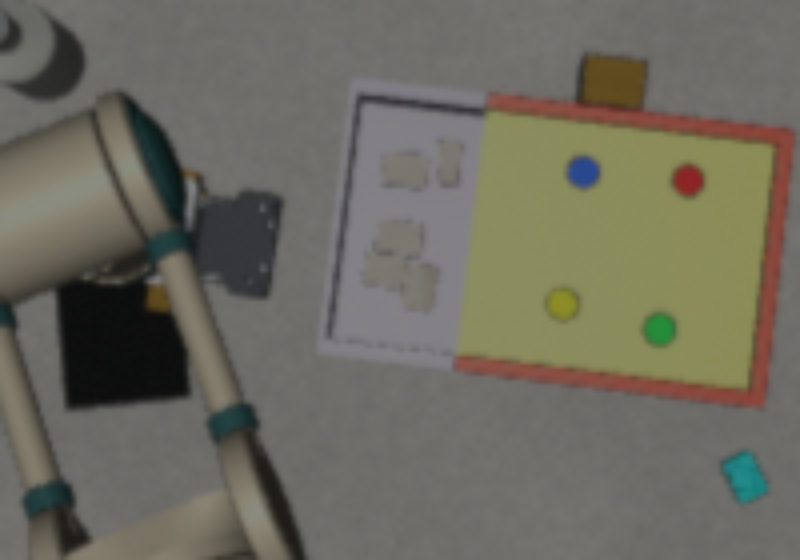

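View pics/s9.png

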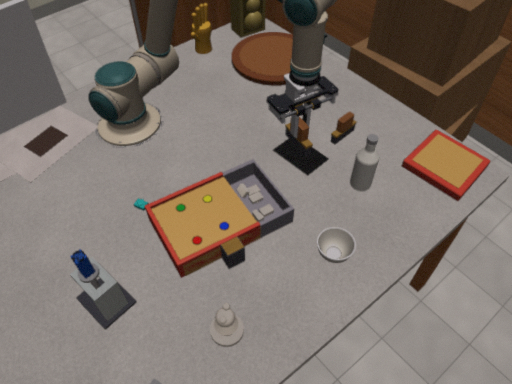

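All five chips lie in the tray, at (405,170), (448,162), (398,238), (385,268) and (420,287), and the slab is clear. Next I put the scraper back on its mat.

```bash
python3 -m jog '[{"offset":[0,0,0],"turn":[-0.116,0,0],"grip":15},{"offset":[0,0,0],"turn":[-0.116,0,0],"grip":15},{"offset":[0,14,24],"turn":[0,0,0],"grip":15},{"offset":[0,14,24],"turn":[0,0,0],"grip":15},{"offset":[0,12,22],"turn":[0,0,0],"grip":15},{"offset":[0,0,0],"turn":[0,0,0],"grip":15},{"offset":[0,0,0],"turn":[0,0,0],"grip":15}]'; python3 -c "
from h import *
go(.4796,.3453,.045,94)"
```

```text
time: 15.28
eef_pos: [0.4801, 0.3318, 0.1672]
orientation: [0.519, -0.484, -0.512, -0.483]
force: [0.5, 0.7, -2.2]
grip_width: 0.0241
t 15.28 tcp [480.1 331.8 167.2] jaw 93.67 tilt 0.59 F [ 0.46  0.66 -2.19] w 24.1
turn(tool) [-0.0057 -0.0088  0.0054]
offset now axes [122.    0.3  14.6] after-turn axes [122.2  -0.4  13.5] dist 122.9
```

```bash
python3 -m jog '[{"offset":[10,0,13],"turn":[-0.005,-0.009,0.005],"grip":15},{"offset":[22,0,0],"turn":[0,0,0],"grip":15},{"offset":[22,0,0],"turn":[0,0,0],"grip":15},{"offset":[22,0,0],"turn":[0,0,0],"grip":15},{"offset":[14,0,0],"turn":[0,0,0],"grip":15},{"offset":[0,0,0],"turn":[0,0,0],"grip":15},{"offset":[0,0,0],"turn":[0,0,0],"grip":15}]'; python3 -c "
from h import *
go(.4796,.3453,.0445,94)"
```

```text
time: 15.87
eef_pos: [0.4841, 0.3406, 0.0728]
orientation: [-0.515, 0.483, 0.515, 0.487]
force: [0.8, 0.2, -1.9]
grip_width: 0.0239
t 15.87 tcp [484.1 340.6  72.8] jaw 93.39 tilt 0.26 F [ 0.81  0.2  -1.92] w 23.9
turn(tool) [-0.0107  0.0032  0.0033]
offset now axes [28.3  4.3  4.8] after-turn axes [28.3  4.2  5. ] dist 29.0
```

```bash
python3 -m jog '[{"offset":[10,4,5],"turn":[-0.01,0.003,0.003],"grip":15},{"offset":[10,0,0],"turn":[0,0,0],"grip":15},{"offset":[4,0,0],"turn":[0,0,0],"grip":15},{"offset":[0,0,0],"turn":[0,0,0],"grip":15},{"offset":[0,0,0],"turn":[0,0,0],"grip":15}]'; python3 -c "
from h import *
go(.4796,.3453,.0445,94)"
```

```text
time: 16.28
eef_pos: [0.4821, 0.3461, 0.0484]
orientation: [0.517, -0.481, -0.516, -0.484]
force: [0.5, 0.1, -2.5]
grip_width: 0.0241
t 16.28 tcp [482.1 346.1  48.4] jaw 93.89 tilt 0.24 F [ 0.46  0.12 -2.52] w 24.1
turn(tool) [-0.0019  0.0021  0.0037]
offset now axes [ 3.9  2.5 -0.6] after-turn axes [ 3.9  2.5 -0.6] dist 4.7
```

```bash
python3 -m jog '[{"offset":[3.5,1,0],"turn":[0,0.002,0.004],"grip":15},{"offset":[1,0,0],"turn":[0,0,0],"grip":15},{"offset":[0,0,0],"turn":[0,0,0],"grip":15},{"offset":[0,0,0],"turn":[0,0,0],"grip":15}]'; python3 -c "
from h import *
go(.4796,.3453,.0445,94)"
```

```text
time: 16.62
eef_pos: [0.4818, 0.3468, 0.0449]
orientation: [0.517, -0.482, -0.517, -0.483]
force: [-0.0, 0.3, -2.6]
grip_width: 0.0237
t 16.62 tcp [481.8 346.8  44.9] jaw 93.92 tilt 0.13 F [-0.04  0.35 -2.63] w 23.7
turn(tool) [-0.0014  0.0011  0.0019]
offset now axes [ 0.3  2.3 -1.3] after-turn axes [ 0.4  2.3 -1.3] dist 2.7
```

```bash
python3 -m jog '[{"offset":[1.5,0,0],"turn":[0,0,0],"grip":15},{"offset":[0.5,0,0],"turn":[0,0,0],"grip":15},{"offset":[0,0,0],"turn":[0,0,0],"grip":15}]'; python3 -m jog '[{"offset":[0,0,0],"turn":[0,0,0],"grip":45},{"offset":[0,0,0],"turn":[0,0,0],"grip":80},{"offset":[0,0,0],"turn":[0,0,0],"grip":80},{"offset":[0,0,0],"turn":[0,0,0],"grip":80},{"offset":[0,0,0],"turn":[0,0,0],"grip":80},{"offset":[0,0,0],"turn":[0,0,0],"grip":80},{"offset":[0,0,0],"turn":[0,0,0],"grip":80}]'
```

```text
time: 16.87
eef_pos: [0.4826, 0.3472, 0.0446]
orientation: [0.517, -0.481, -0.516, -0.484]
force: [-0.2, 1.0, -2.0]
grip_width: 0.0238
time: 17.45
eef_pos: [0.4844, 0.3482, 0.0463]
orientation: [0.518, -0.479, -0.516, -0.486]
force: [-0.0, -0.2, 0.4]
grip_width: 0.0672
```

```bash
python3 -m jog '[{"offset":[0,0,0],"turn":[0,0,0],"grip":80},{"offset":[0,0,0],"turn":[0,0,0],"grip":80},{"offset":[-15,0,-2],"turn":[0,0,0],"grip":80},{"offset":[-25,0,0],"turn":[0,0,0],"grip":80},{"offset":[-30,0,0],"turn":[0,0,0],"grip":80},{"offset":[-30,0,0],"turn":[0,0,0],"grip":80},{"offset":[-30,0,0],"turn":[0,0,0],"grip":80},{"offset":[-30,0,0],"turn":[0,0,0],"grip":80},{"offset":[-30,0,0],"turn":[0,0,0],"grip":80},{"offset":[0,0,0],"turn":[0,0,0],"grip":80},{"offset":[0,0,0],"turn":[0,0,0],"grip":80}]'; python3 -c "
from h import *
go(.5255,-.366,.27,94);shot('wrist','w10.png')
p=shot('top','t10.png')
for n in ['dot_red','dot_yellow','dot_blue','dot_green','chip0','probe']:
    for d in outline_of(p,n):
        z={'c':.021,'p':.203}.get(n[0],.055)
        print(n,round(d['score'],2),np.round(d['centre'],1),np.round(hit(p,*d['centre'],z),4))
"
```

```text
time: 18.37
eef_pos: [0.4813, 0.3442, 0.2425]
orientation: [0.517, -0.482, -0.517, -0.483]
force: [-0.0, -0.8, -0.8]
grip_width: 0.0796
t 18.37 tcp [481.3 344.2 242.5] jaw 93.91 tilt 0.13 F [-0.   -0.85 -0.78] w 79.6
turn(tool) [-0.0015  0.0012  0.002 ]
offset now axes [ -28.3    4.3 -711.5] after-turn axes [ -27.5    5.4 -711.5] dist 712.1
dot_red 0.52 [313.5 195.3] [ 0.5651 -0.1087  0.055 ]
dot_yellow 0.48 [281.7 225.3] [ 0.4752 -0.0081  0.055 ]
dot_blue 0.45 [284.9 193.3] [ 0.5735 -0.0209  0.055 ]
dot_green 0.7 [234.9 217.5] [0.5028 0.1351 0.055 ]
dot_green 0.39 [306.9 229.4] [ 0.4608 -0.0849  0.055 ]
dot_green 0.35 [312.3 195.3] [ 0.5652 -0.1051  0.055 ]
chip0 0.5 [239.8 193.9] [0.578  0.1196 0.021 ]
chip0 0.49 [236.8 210. ] [0.5273 0.1302 0.021 ]
chip0 0.49 [247.7 221. ] [0.4919 0.0967 0.021 ]
probe 0.68 [408.6 201.5] [ 0.5302 -0.3534  0.203 ]
```

View pics/w10.png

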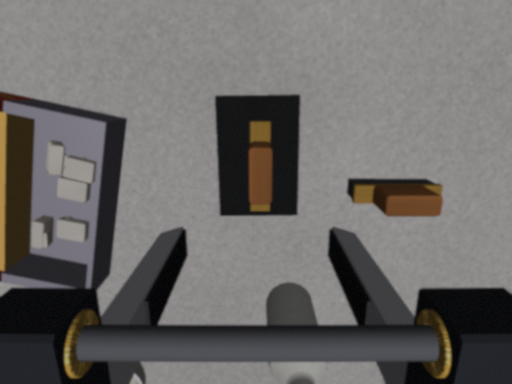

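The scraper stands upright mid-mat (260,165), and the five chips are in the tray at left. I get the dot positions from colour in two cameras, then head for the probe.

```bash
cat > dots.py <<'E'
from h import *
def dots():
    for cam in ['top','scene']:
        p=shot(cam);hsv=cv2.cvtColor(p['frame'],cv2.COLOR_RGB2HSV)
        for n,P in [('red',(.5668,-.103,.055)),('yel',(.4732,-.0053,.055)),('blue',(.5756,-.0225,.055)),('green',(.4536,-.077,.055))]:
            u,v=proj(p,P)
            x0,y0=int(u)-9,int(v)-9
            c=hsv[y0:y0+19,x0:x0+19].astype(int)
            h,s=c[...,0],c[...,1]
            m={'red':((h<6)|(h>172))&(s>150),'yel':(abs(h-29)<4)&(s>150),'blue':(abs(h-115)<12)&(s>100),'green':(abs(h-62)<14)&(s>100)}[n]
            k,l,st,ce=cv2.connectedComponentsWithStats(m.astype(np.uint8))
            if k<2: print(cam,n,'none',c[9,9]);continue
            i=1+np.argmin([np.hypot(*(ce[j]-9)) - st[j,4]*.2 for j in range(1,k)])
            w=hit(p,ce[i][0]+x0,ce[i][1]+y0,.055);print(cam,n,st[i,4],np.round(ce[i]+[x0,y0],1),np.round(w,4))
dots()
E
python3 dots.py
python3 -m jog '[{"offset":[-3,0,-30],"turn":[0,0,0],"grip":80},{"offset":[-3,0,-38],"turn":[0,0,0],"grip":80},{"offset":[-3,0,-38],"turn":[0,0,0],"grip":80},{"offset":[-3,0,-38],"turn":[0,0,0],"grip":80},{"offset":[-3,0,-38],"turn":[0,0,0],"grip":80},{"offset":[-3,0,-38],"turn":[0,0,0],"grip":80},{"offset":[-3,0,-38],"turn":[0,0,0],"grip":80},{"offset":[-3,0,-38],"turn":[0,0,0],"grip":80},{"offset":[-3,0,-38],"turn":[0,0,0],"grip":80},{"offset":[-3,0,-38],"turn":[0,0,0],"grip":80},{"offset":[0,0,0],"turn":[0,0,0],"grip":80}]'; python3 -c "
from h import *
go(.5255,-.366,.29,94)"
```

```text
top red 33 [311.6 194.5] [ 0.5677 -0.103   0.055 ]
top yel 36 [280.2 225.5] [ 0.4747 -0.0034  0.055 ]
top blue 41 [285.4 192.7] [ 0.5752 -0.0226  0.055 ]
top green 49 [304.6 231.7] [ 0.454  -0.0776  0.055 ]
scene red 46 [196.6 239.9] [ 0.5653 -0.1057  0.055 ]
scene yel 46 [207.2 198.3] [ 0.4724 -0.0059  0.055 ]
scene blue 52 [223.8 225.4] [ 0.5734 -0.0249  0.055 ]
scene green 41 [180.3 207.3] [ 0.4515 -0.0804  0.055 ]
time: 19.78
eef_pos: [0.508, -0.0407, 0.2671]
orientation: [-0.518, 0.482, 0.519, 0.479]
force: [0.1, 0.9, 0.3]
grip_width: 0.0798
t 19.78 tcp [508.  -40.7 267.1] jaw 94.41 tilt 0.27 F [0.15 0.92 0.33] w 79.8
turn(tool) [ 0.0071 -0.0019 -0.0043]
offset now axes [ -22.3    7.6 -325.7] after-turn axes [ -22.9    5.2 -325.7] dist 326.6
```

```bash
python3 -m jog '[{"offset":[-3,0,-30],"turn":[0,0,0],"grip":80},{"offset":[-3,0,-38],"turn":[0,0,0],"grip":80},{"offset":[-3,0,-38],"turn":[0,0,0],"grip":80},{"offset":[-3,0,-38],"turn":[0,0,0],"grip":80},{"offset":[-3,0,-38],"turn":[0,0,0],"grip":80},{"offset":[-3,0,-38],"turn":[0,0,0],"grip":80},{"offset":[-3,0,-38],"turn":[0,0,0],"grip":80},{"offset":[-3,0,-30],"turn":[0,0,0],"grip":80},{"offset":[0,0,0],"turn":[0,0,0],"grip":80},{"offset":[0,0,0],"turn":[0,0,0],"grip":80}]'; python3 -c "
from h import *
go(.5255,-.366,.29,94);p=shot('wrist','w11.png');print(proj(p,(.5255,-.366,.203)),proj(p,(.5255,-.366,.133)))"
```

```text
time: 20.62
eef_pos: [0.5308, -0.3383, 0.2873]
orientation: [-0.516, 0.481, 0.521, 0.481]
force: [-0.4, 1.1, 0.5]
grip_width: 0.0797
t 20.62 tcp [ 530.8 -338.3  287.3] jaw 94.32 tilt 0.46 F [-0.35  1.11  0.52] w 79.7
turn(tool) [ 0.0057  0.006  -0.0052]
offset now axes [ -2.8   7.3 -27.2] after-turn axes [ -2.7   7.2 -27.3] dist 28.3
[223.1731865  189.37536118] [229.44841069 170.76302098]
```

View pics/w11.png

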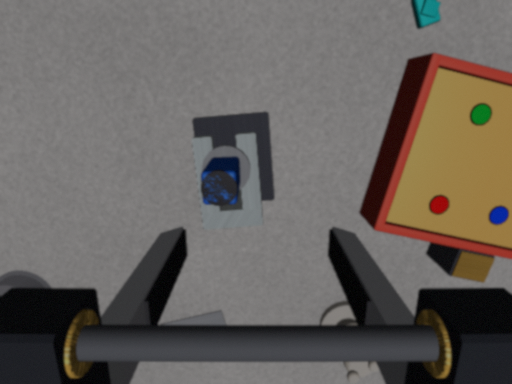

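```bash
python3 -m jog '[{"offset":[0,7,-27],"turn":[0.006,0.006,-0.005],"grip":80},{"offset":[0,0,0],"turn":[0,0,0],"grip":80},{"offset":[0,0,0],"turn":[0,0,0],"grip":80}]'; python3 -c "
from h import *
go(.5255,-.366,.26,94);p=shot('wrist');print(proj(p,(.5255,-.366,.203)),proj(p,(.5255,-.366,.133)))
cv2.imwrite('pics/w12.png',cv2.resize(p['frame'][90:260,170:350],None,fx=4,fy=4,interpolation=cv2.INTER_CUBIC)[:,:,::-1])"
```

```text
time: 20.92
eef_pos: [0.5265, -0.3612, 0.2865]
orientation: [-0.517, 0.481, 0.519, 0.482]
force: [-0.3, 0.5, 0.5]
grip_width: 0.0803
t 20.92 tcp [ 526.5 -361.2  286.5] jaw 94.25 tilt 0.16 F [-0.27  0.55  0.49] w 80.3
turn(tool) [ 0.0044  0.0027 -0.0008]
offset now axes [26.5  1.3 -4.8] after-turn axes [26.5  1.3 -4.7] dist 26.9
[251.80466151 196.34577797] [252.66903616 176.10482232]
```

View pics/w12.png

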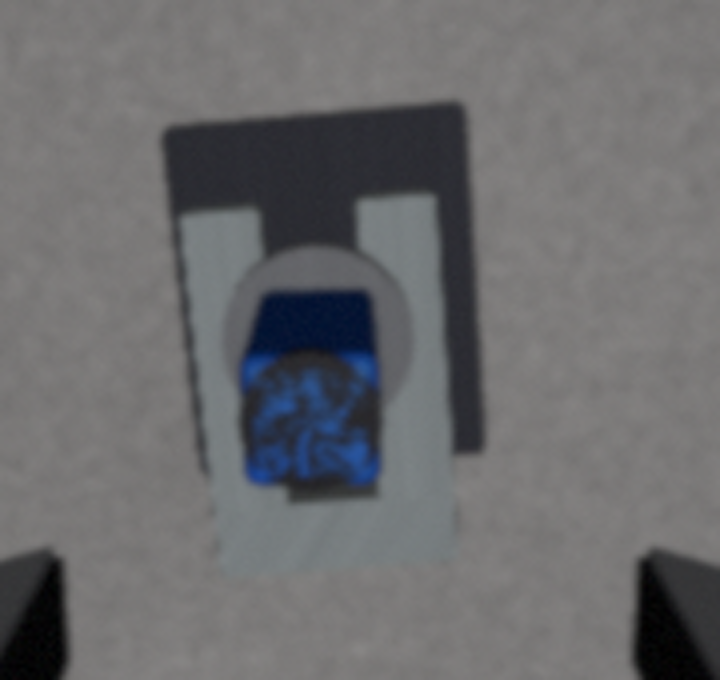

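The grip top sits at crop (313,419), about 3 mm further to −y than assumed, so I take the probe at (0.524, −0.3685). Its sides are parallel to the jaws.

```bash
python3 -m jog '[{"offset":[10,2.5,-7],"turn":[0,0.003,0],"grip":80},{"offset":[20,0,0],"turn":[0,0,0],"grip":80},{"offset":[20,0,0],"turn":[0,0,0],"grip":80},{"offset":[15,0,0],"turn":[0,0,0],"grip":80},{"offset":[0,0,0],"turn":[0,0,0],"grip":80},{"offset":[0,0,0],"turn":[0,0,0],"grip":80}]'; python3 -c "
from h import *
go(.524,-.3685,.145,94.3);p=shot('wrist','w13.png')"
```

```text
time: 21.47
eef_pos: [0.5251, -0.3628, 0.2188]
orientation: [0.521, -0.479, -0.52, -0.478]
force: [0.2, -0.3, 0.4]
grip_width: 0.0801
t 21.47 tcp [ 525.1 -362.8  218.8] jaw 94.73 tilt 0.13 F [ 0.24 -0.29  0.37] w 80.1
turn(tool) [ 0.0075 -0.0023  0.0003]
offset now axes [73.8  1.6 -5.4] after-turn axes [73.8  1.5 -5.6] dist 74.0
```

View pics/w13.png

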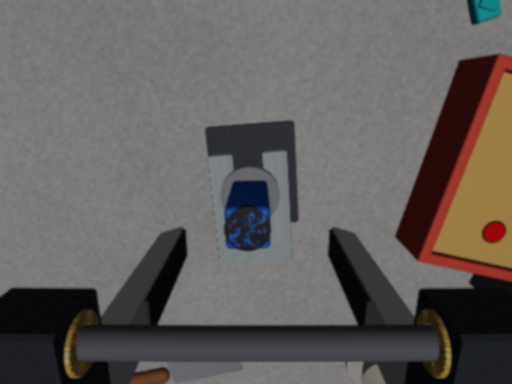

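The grip is at (248,228) against the jaw centre at 257, about 5.5 mm, which agrees with my numbers.

```bash
python3 -m jog '[{"offset":[4,1.5,-5.5],"turn":[0.007,-0.002,0],"grip":80},{"offset":[0,0,0],"turn":[0,0,0],"grip":80},{"offset":[15,0,0],"turn":[0,0,0],"grip":80},{"offset":[18,0,0],"turn":[0,0,0],"grip":80},{"offset":[18,0,0],"turn":[0,0,0],"grip":80},{"offset":[8,0,0],"turn":[0,0,0],"grip":80},{"offset":[0,0,0],"turn":[0,0,0],"grip":80},{"offset":[0,0,0],"turn":[0,0,0],"grip":80}]'; python3 -c "
from h import *
go(.524,-.3685,.145,94.3)"
```

```text
time: 22.18
eef_pos: [0.5281, -0.373, 0.1614]
orientation: [0.524, -0.481, -0.513, -0.481]
force: [0.3, 0.7, -0.1]
grip_width: 0.0801
t 22.18 tcp [ 528.1 -373.   161.4] jaw 94.28 tilt 0.89 F [ 0.31  0.68 -0.1 ] w 80.1
turn(tool) [-0.0003 -0.0112  0.0108]
offset now axes [16.3  3.9  5. ] after-turn axes [16.4  3.7  4.8] dist 17.5
```

```bash
python3 -m jog '[{"offset":[6,4,5],"turn":[0,-0.011,0.011],"grip":80},{"offset":[6,0,0],"turn":[0,0,0],"grip":80},{"offset":[3,0,0],"turn":[0,0,0],"grip":80},{"offset":[0,0,0],"turn":[0,0,0],"grip":80},{"offset":[0,0,0],"turn":[0,0,0],"grip":80}]'; python3 -c "
from h import *
go(.524,-.3685,.145,94.3)"
```

```text
time: 22.6
eef_pos: [0.5251, -0.3695, 0.1486]
orientation: [0.52, -0.481, -0.517, -0.481]
force: [0.3, 0.2, 0.6]
grip_width: 0.0804
t 22.6 tcp [ 525.1 -369.5  148.6] jaw 94.27 tilt 0.26 F [0.3  0.24 0.6 ] w 80.4
turn(tool) [-0.0005 -0.0035  0.003 ]
offset now axes [3.6 1.  1.1] after-turn axes [3.6 1.  1.1] dist 3.9
```

```bash
python3 -m jog '[{"offset":[3,1,1],"turn":[0,-0.003,0.003],"grip":80},{"offset":[0,0,0],"turn":[0,0,0],"grip":50},{"offset":[0,0,0],"turn":[0,0,0],"grip":34},{"offset":[0,0,0],"turn":[0,0,0],"grip":34},{"offset":[0,0,0],"turn":[0,0,0],"grip":34},{"offset":[0,0,0],"turn":[0,0,0],"grip":34},{"offset":[0,0,0],"turn":[0,0,0],"grip":34},{"offset":[0,0,0],"turn":[0,0,0],"grip":34}]'; python3 -c "
from h import *
go(.524,-.3685,.145,94.3);p=shot('wrist','w14.png')"
```

```text
time: 23.27
eef_pos: [0.5244, -0.3689, 0.1463]
orientation: [0.519, -0.481, -0.518, -0.481]
force: [-0.1, 0.0, 0.2]
grip_width: 0.0372
t 23.27 tcp [ 524.4 -368.9  146.3] jaw 94.28 tilt 0.11 F [-0.12  0.02  0.21] w 37.2
turn(tool) [-0.0004 -0.0016  0.0011]
offset now axes [1.3 0.4 0.4] after-turn axes [1.3 0.4 0.4] dist 1.4
```

View pics/w14.png

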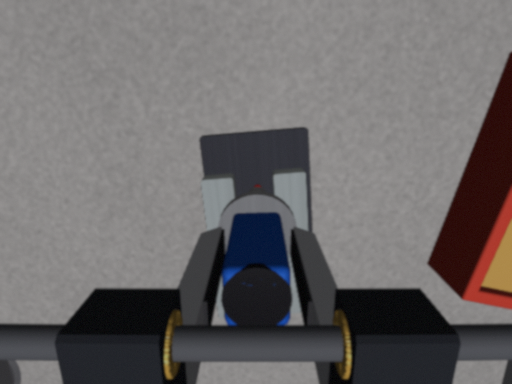

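The grip is centred between the jaws. Close.

```bash
python3 -m jog '[{"offset":[0,0,0],"turn":[0,0,0],"grip":20},{"offset":[0,0,0],"turn":[0,0,0],"grip":20},{"offset":[0,0,0],"turn":[0,0,0],"grip":20},{"offset":[0,0,0],"turn":[0,0,0],"grip":20},{"offset":[0,0,0],"turn":[0,0,0],"grip":20}]'; python3 -c "
from h import *
go(.524,-.3685,.145,94.3);p=shot('wrist','w15.png');print(proj(p,(.524,-.3685,.129)))"
```

```text
time: 23.73
eef_pos: [0.5244, -0.369, 0.1463]
orientation: [0.519, -0.481, -0.518, -0.481]
force: [-0.2, -0.0, 0.7]
grip_width: 0.0276
t 23.73 tcp [ 524.4 -369.   146.3] jaw 94.27 tilt 0.12 F [-0.22 -0.04  0.69] w 27.6
turn(tool) [-0.0004 -0.0017  0.0012]
offset now axes [1.3 0.4 0.5] after-turn axes [1.3 0.4 0.5] dist 1.5
[259.09989206 228.65648547]
```

View pics/w15.png

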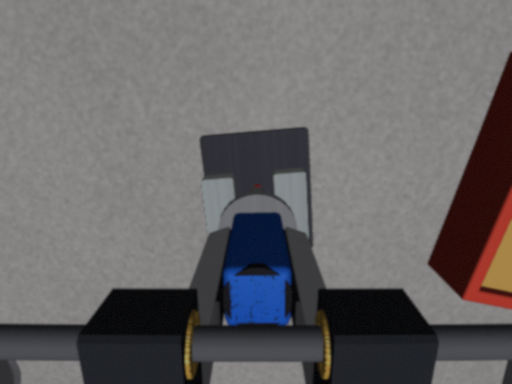

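```bash
python3 -m jog '[{"offset":[-8,0,0],"turn":[0,0,0],"grip":20},{"offset":[-12,0,0],"turn":[0,0,0],"grip":20},{"offset":[-12,0,0],"turn":[0,0,0],"grip":20},{"offset":[0,0,0],"turn":[0,0,0],"grip":20}]'; python3 -c "
from h import *
go(.5244,-.369,.28,94.3)"
```

```text
time: 24.12
eef_pos: [0.5232, -0.3678, 0.1783]
orientation: [-0.517, 0.481, 0.52, 0.481]
force: [0.4, -0.3, -1.4]
grip_width: 0.0278
t 24.12 tcp [ 523.2 -367.8  178.3] jaw 94.28 tilt 0.19 F [ 0.35 -0.27 -1.42] w 27.8
turn(tool) [-0.0004  0.0022 -0.0026]
offset now axes [-101.7   -0.9   -1.1] after-turn axes [-101.7   -1.1   -1.3] dist 101.7
```

```bash
python3 -m jog '[{"offset":[-15,-1,-1],"turn":[0,0.002,-0.002],"grip":20},{"offset":[-15,0,0],"turn":[0,0,0],"grip":20},{"offset":[-15,0,0],"turn":[0,0,0],"grip":20},{"offset":[-15,0,0],"turn":[0,0,0],"grip":20},{"offset":[-15,0,0],"turn":[0,0,0],"grip":20},{"offset":[-15,0,0],"turn":[0,0,0],"grip":20},{"offset":[-10,0,0],"turn":[0,0,0],"grip":20},{"offset":[0,0,0],"turn":[0,0,0],"grip":20},{"offset":[0,0,0],"turn":[0,0,0],"grip":20}]'; python3 -c "
from h import *
go(.643,-.047,.28,94.3);p=shot('scene','s16.png')"
```

```text
time: 24.87
eef_pos: [0.5225, -0.3669, 0.2782]
orientation: [-0.515, 0.481, 0.522, 0.481]
force: [0.0, 0.5, -2.4]
grip_width: 0.0281
t 24.87 tcp [ 522.5 -366.9  278.2] jaw 94.28 tilt 0.56 F [ 0.05  0.51 -2.37] w 28.1
turn(tool) [-0.0003  0.0068 -0.0069]
offset now axes [  -0.7 -144.1  310. ] after-turn axes [  -1.8 -144.2  310. ] dist 341.9
```

View pics/s16.png

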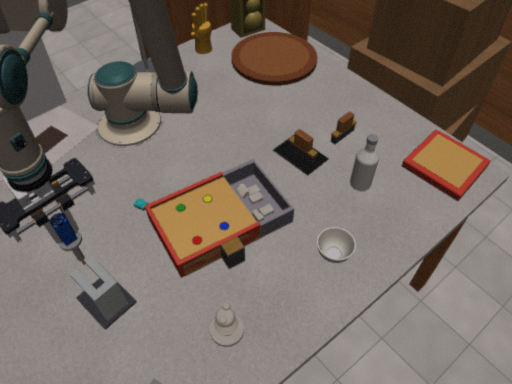

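The probe is free of the fork (scene 65,235). I move over the datum pad.

```bash
python3 -m jog '[{"offset":[0,-10,22],"turn":[0,0.007,-0.007],"grip":20},{"offset":[0,-13.5,29],"turn":[0,0,0],"grip":20},{"offset":[0,-13.5,29],"turn":[0,0,0],"grip":20},{"offset":[0,-13.5,29],"turn":[0,0,0],"grip":20},{"offset":[0,-13.5,29],"turn":[0,0,0],"grip":20},{"offset":[0,-13.5,29],"turn":[0,0,0],"grip":20},{"offset":[0,-13.5,29],"turn":[0,0,0],"grip":20},{"offset":[0,-13.5,29],"turn":[0,0,0],"grip":20},{"offset":[0,-13.5,29],"turn":[0,0,0],"grip":20},{"offset":[0,0,0],"turn":[0,0,0],"grip":20},{"offset":[0,0,0],"turn":[0,0,0],"grip":20}]'; python3 -c "
from h import *
go(.643,-.047,.215,94.3)"
```

```text
time: 25.83
eef_pos: [0.6198, -0.0931, 0.261]
orientation: [-0.509, 0.485, 0.525, 0.479]
force: [0.5, 0.0, -1.5]
grip_width: 0.028
t 25.83 tcp [619.8 -93.1 261. ] jaw 93.97 tilt 1.38 F [ 0.5   0.04 -1.47] w 28.0
turn(tool) [-0.0056  0.0108 -0.0216]
offset now axes [ 45.9 -27.3  43.9] after-turn axes [ 46.  -26.6  44.3] dist 69.2
```

```bash
python3 -m jog '[{"offset":[5,-13,22],"turn":[-0.005,0.011,-0.022],"grip":20},{"offset":[10,-13,22],"turn":[0,0,0],"grip":20},{"offset":[15,0,0],"turn":[0,0,0],"grip":20},{"offset":[10,0,0],"turn":[0,0,0],"grip":20},{"offset":[0,0,0],"turn":[0,0,0],"grip":20},{"offset":[0,0,0],"turn":[0,0,0],"grip":20}]'; python3 -c "
from h import *
go(.643,-.047,.195,94.3)"
```

```text
time: 26.33
eef_pos: [0.6404, -0.0495, 0.2147]
orientation: [-0.516, 0.484, 0.519, 0.48]
force: [-0.5, 0.8, -1.9]
grip_width: 0.0278
t 26.33 tcp [640.4 -49.5 214.7] jaw 94.07 tilt 0.37 F [-0.47  0.75 -1.9 ] w 27.8
turn(tool) [-0.004  -0.0011 -0.0064]
offset now axes [19.7 -2.9  2.3] after-turn axes [19.7 -2.7  2.3] dist 20.0
```

```bash
python3 -m jog '[{"offset":[8,-2.5,2.5],"turn":[-0.004,-0.001,-0.006],"grip":20},{"offset":[10,0,0],"turn":[0,0,0],"grip":20},{"offset":[5,0,0],"turn":[0,0,0],"grip":20},{"offset":[0,0,0],"turn":[0,0,0],"grip":20},{"offset":[0,0,0],"turn":[0,0,0],"grip":20}]'; python3 -c "
from h import *
go(.643,-.047,.183,94.3);p=shot('scene');u,v=proj(p,(.643,-.047,.07));print(u,v);u,v=int(u),int(v);cv2.imwrite('pics/s17.png',cv2.resize(p['frame'][v-50:v+30,u-50:u+50],None,fx=7,fy=7,interpolation=cv2.INTER_CUBIC)[:,:,::-1]);shot('wrist','w17.png')"
```

```text
time: 26.75
eef_pos: [0.6426, -0.0504, 0.1904]
orientation: [0.518, -0.482, -0.517, -0.482]
force: [-0.6, 0.3, -2.5]
grip_width: 0.0276
t 26.75 tcp [642.6 -50.4 190.4] jaw 94.06 tilt 0.09 F [-0.63  0.33 -2.46] w 27.6
turn(tool) [-0.0042 -0.0012  0.0011]
offset now axes [ 7.4 -0.6  3.4] after-turn axes [ 7.4 -0.6  3.4] dist 8.1
233.1421735317777 244.40196441318238
```

View pics/s17.png

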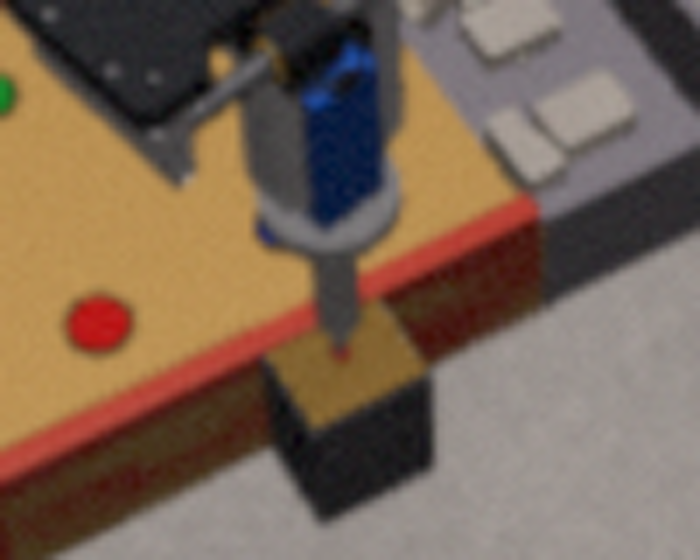

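View pics/w17.png

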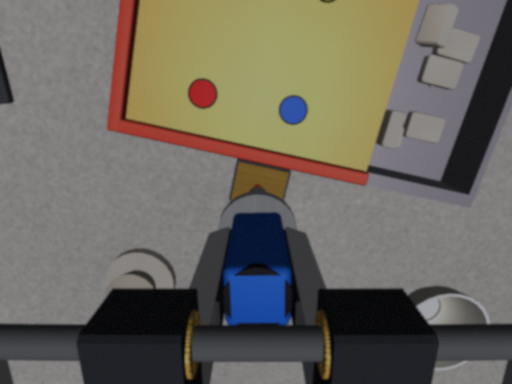

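The tip is about 4 mm above the brass pad, near its middle (crop 340,353). I press in small steps.

```bash
python3 -m jog '[{"offset":[4,0,2],"turn":[-0.003,0,0],"grip":20},{"offset":[2,0,0],"turn":[0,0,0],"grip":20},{"offset":[1.5,0,0],"turn":[0,0,0],"grip":20},{"offset":[0,0,0],"turn":[0,0,0],"grip":20},{"offset":[0,0,0],"turn":[0,0,0],"grip":20}]'; python3 -c "
from h import *
go(.643,-.047,.182,94.3)"
```

```text
time: 27.27
eef_pos: [0.6436, -0.0482, 0.1848]
orientation: [0.52, -0.48, -0.516, -0.482]
force: [0.2, -0.4, 0.3]
grip_width: 0.0277
t 27.27 tcp [643.6 -48.2 184.8] jaw 94.28 tilt 0.32 F [ 0.17 -0.39  0.28] w 27.7
turn(tool) [-0.0003 -0.0026  0.0049]
offset now axes [2.8 0.5 1.3] after-turn axes [2.8 0.5 1.3] dist 3.1
```

```bash
python3 -m jog '[{"offset":[2.5,0,1],"turn":[0,0,0],"grip":20},{"offset":[0,0,0],"turn":[0,0,0],"grip":20},{"offset":[0,0,0],"turn":[0,0,0],"grip":20},{"offset":[0,0,0],"turn":[0,0,0],"grip":20}]'; python3 -c "
from h import *
go(.643,-.047,.182,94.3);p=shot('scene');u,v=233,244;cv2.imwrite('pics/s18.png',cv2.resize(p['frame'][v-50:v+30,u-50:u+50],None,fx=7,fy=7,interpolation=cv2.INTER_CUBIC)[:,:,::-1])"
```

```text
time: 27.6
eef_pos: [0.6439, -0.0476, 0.1833]
orientation: [0.521, -0.48, -0.516, -0.482]
force: [-1.0, -0.2, 0.1]
grip_width: 0.0281
t 27.6 tcp [643.9 -47.6 183.3] jaw 94.3 tilt 0.44 F [-0.98 -0.18  0.12] w 28.1
turn(tool) [-0.0001 -0.0041  0.0065]
offset now axes [1.3 0.8 0.7] after-turn axes [1.3 0.8 0.7] dist 1.7
```

View pics/s18.png

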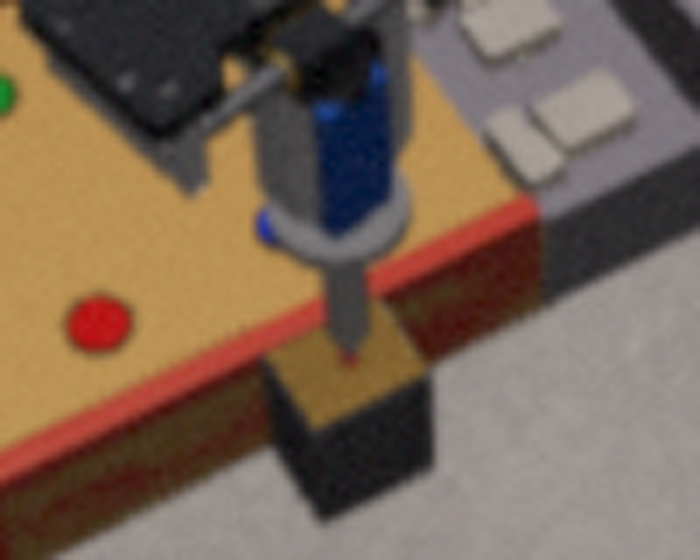

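The tip is pressed at the pad's middle (349,360). I go slightly deeper and hold.

```bash
python3 -m jog '[{"offset":[2,0,0],"turn":[0,0,0],"grip":20},{"offset":[0.3,0,0],"turn":[0,0,0],"grip":20},{"offset":[0.2,0,0],"turn":[0,0,0],"grip":20},{"offset":[0,0,0],"turn":[0,0,0],"grip":20},{"offset":[0,0,0],"turn":[0,0,0],"grip":20},{"offset":[0,0,0],"turn":[0,0,0],"grip":20}]'; python3 -c "
from h import *
go(.643,-.047,.182,94.3)"; python3 -m jog '[{"offset":[0,0,0],"turn":[0,0,0],"grip":20},{"offset":[0,0,0],"turn":[0,0,0],"grip":20},{"offset":[0,0,0],"turn":[0,0,0],"grip":20},{"offset":[0,0,0],"turn":[0,0,0],"grip":20},{"offset":[0,0,0],"turn":[0,0,0],"grip":20},{"offset":[0,0,0],"turn":[0,0,0],"grip":20},{"offset":[0,0,0],"turn":[0,0,0],"grip":20},{"offset":[0,0,0],"turn":[0,0,0],"grip":20}]'; python3 -c "
from h import *
go(.643,-.047,.182,94.3)"
```

```text
time: 28.15
eef_pos: [0.6439, -0.0476, 0.1811]
orientation: [0.521, -0.48, -0.516, -0.482]
force: [-1.0, -0.4, 0.9]
grip_width: 0.0279
t 28.15 tcp [643.9 -47.6 181.1] jaw 94.29 tilt 0.45 F [-0.99 -0.42  0.85] w 27.9
turn(tool) [-0.0002 -0.004   0.0068]
offset now axes [-0.9  0.8  0.7] after-turn axes [-0.9  0.8  0.7] dist 1.4
time: 28.82
eef_pos: [0.6439, -0.0476, 0.1812]
orientation: [0.521, -0.48, -0.516, -0.482]
force: [-1.3, -0.5, 0.9]
grip_width: 0.0279
t 28.82 tcp [643.9 -47.6 181.2] jaw 94.29 tilt 0.46 F [-1.33 -0.51  0.91] w 27.9
turn(tool) [-0.0002 -0.004   0.0069]
offset now axes [-0.8  0.8  0.7] after-turn axes [-0.8  0.8  0.7] dist 1.3
```

Held for over a second at roughly 3 N. On to red.

```bash
python3 -m jog '[{"offset":[-15,0,0],"turn":[0,-0.003,0.006],"grip":20},{"offset":[-12,0,0],"turn":[0,0,0],"grip":20},{"offset":[0,16,-15],"turn":[0,0,0],"grip":20},{"offset":[0,18,-16],"turn":[0,0,0],"grip":20},{"offset":[0,18,-16],"turn":[0,0,0],"grip":20},{"offset":[0,16,-8],"turn":[0,0,0],"grip":20},{"offset":[0,0,0],"turn":[0,0,0],"grip":20},{"offset":[0,0,0],"turn":[0,0,0],"grip":20}]'; python3 -c "
from h import *
go(.5665,-.1043,.178,94.3)"
```

```text
time: 29.48
eef_pos: [0.5797, -0.1073, 0.2044]
orientation: [-0.518, 0.479, 0.52, 0.481]
force: [0.4, 0.8, -1.2]
grip_width: 0.0282
t 29.48 tcp [ 579.7 -107.3  204.4] jaw 94.41 tilt 0.18 F [ 0.42  0.78 -1.16] w 28.2
turn(tool) [0.002  0.0031 0.0007]
offset now axes [26.4 13.   4. ] after-turn axes [26.4 13.   4. ] dist 29.7
```

```bash
python3 -m jog '[{"offset":[3,12,3.5],"turn":[0.002,0.003,0],"grip":20},{"offset":[10,0,0],"turn":[0,0,0],"grip":20},{"offset":[10,0,0],"turn":[0,0,0],"grip":20},{"offset":[2,0,0],"turn":[0,0,0],"grip":20},{"offset":[0,0,0],"turn":[0,0,0],"grip":20},{"offset":[0,0,0],"turn":[0,0,0],"grip":20}]'; python3 -c "
from h import *
go(.5665,-.1043,.173,94.3)
p=shot('scene');u,v=proj(p,(.5665,-.1043,.055));print(u,v);u,v=int(u),int(v);cv2.imwrite('pics/s19.png',cv2.resize(p['frame'][v-50:v+30,u-50:u+50],None,fx=7,fy=7,interpolation=cv2.INTER_CUBIC)[:,:,::-1])"
```

```text
time: 29.98
eef_pos: [0.5717, -0.102, 0.1769]
orientation: [0.519, -0.479, -0.518, -0.482]
force: [0.0, -0.0, -2.2]
grip_width: 0.0282
t 29.98 tcp [ 571.7 -102.   176.9] jaw 94.37 tilt 0.28 F [ 0.05 -0.03 -2.22] w 28.2
turn(tool) [0.0013 0.0024 0.0042]
offset now axes [ 3.8  5.4 -1.9] after-turn axes [ 3.9  5.4 -1.9] dist 6.9
197.352775785049 239.90219558434637
```

View pics/s19.png

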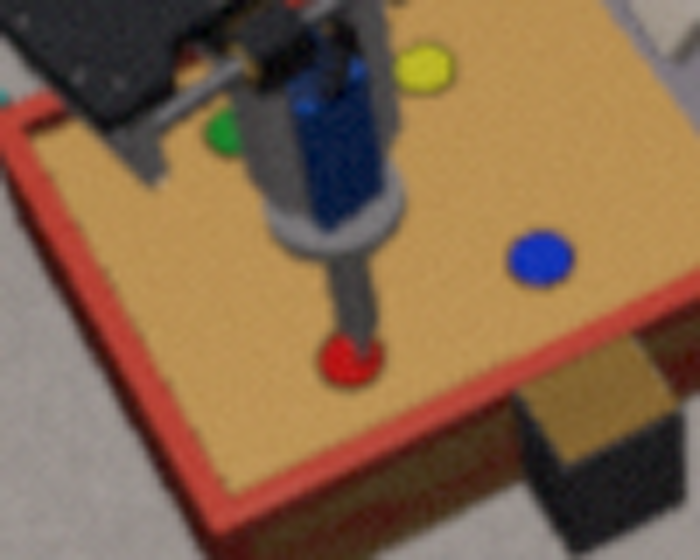

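```bash
python3 -m jog '[{"offset":[0,5.5,-1.5],"turn":[0,0.002,0.004],"grip":20},{"offset":[3,0,0],"turn":[0,0,0],"grip":20},{"offset":[3,0,0],"turn":[0,0,0],"grip":20},{"offset":[2,0,0],"turn":[0,0,0],"grip":20},{"offset":[1,0,0],"turn":[0,0,0],"grip":20},{"offset":[0,0,0],"turn":[0,0,0],"grip":20}]'; python3 -c "
from h import *
go(.5665,-.1043,.1665,94.3)"
```

```text
time: 30.53
eef_pos: [0.5676, -0.1043, 0.1689]
orientation: [0.52, -0.48, -0.518, -0.481]
force: [-0.6, 1.1, 0.1]
grip_width: 0.0281
t 30.53 tcp [ 567.6 -104.3  168.9] jaw 94.39 tilt 0.2 F [-0.59  1.14  0.14] w 28.1
turn(tool) [ 0.0015 -0.0009  0.0034]
offset now axes [2.4 1.1 0.1] after-turn axes [2.4 1.1 0.1] dist 2.6
```

```bash
python3 -m jog '[{"offset":[2,1,0],"turn":[0,0,0],"grip":20},{"offset":[0.5,0,0],"turn":[0,0,0],"grip":20},{"offset":[0,0,0],"turn":[0,0,0],"grip":20},{"offset":[0,0,0],"turn":[0,0,0],"grip":20},{"offset":[0,0,0],"turn":[0,0,0],"grip":20},{"offset":[0,0,0],"turn":[0,0,0],"grip":20},{"offset":[0,0,0],"turn":[0,0,0],"grip":20},{"offset":[0,0,0],"turn":[0,0,0],"grip":20}]'; python3 -c "
from h import *
go(.5665,-.1043,.1665,94.3)
p=shot('scene');u,v=proj(p,(.5665,-.1043,.055));u,v=int(u),int(v);cv2.imwrite('pics/s20.png',cv2.resize(p['frame'][v-50:v+30,u-50:u+50],None,fx=7,fy=7,interpolation=cv2.INTER_CUBIC)[:,:,::-1])"
```

```text
time: 31.2
eef_pos: [0.5673, -0.1043, 0.1677]
orientation: [0.521, -0.479, -0.517, -0.482]
force: [-0.3, 0.4, -0.2]
grip_width: 0.0278
t 31.2 tcp [ 567.3 -104.3  167.7] jaw 94.38 tilt 0.36 F [-0.27  0.39 -0.16] w 27.8
turn(tool) [ 0.0013 -0.0012  0.0061]
offset now axes [1.2 0.8 0.1] after-turn axes [1.2 0.8 0.1] dist 1.5
```

View pics/s20.png

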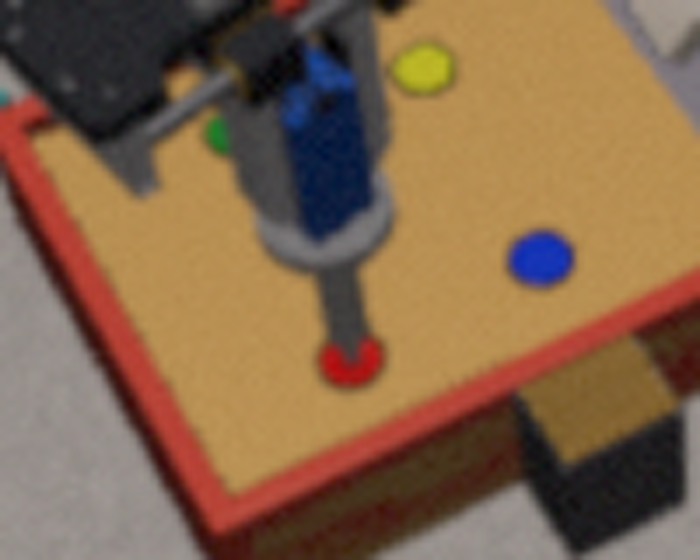

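Centred on red. I push a touch more and hold.

```bash
python3 -m jog '[{"offset":[2,0.5,0],"turn":[0,0,0],"grip":20},{"offset":[0.5,0,0],"turn":[0,0,0],"grip":20},{"offset":[0,0,0],"turn":[0,0,0],"grip":20},{"offset":[0,0,0],"turn":[0,0,0],"grip":20},{"offset":[0,0,0],"turn":[0,0,0],"grip":20},{"offset":[0,0,0],"turn":[0,0,0],"grip":20},{"offset":[0,0,0],"turn":[0,0,0],"grip":20},{"offset":[0,0,0],"turn":[0,0,0],"grip":20},{"offset":[0,0,0],"turn":[0,0,0],"grip":20},{"offset":[0,0,0],"turn":[0,0,0],"grip":20},{"offset":[0,0,0],"turn":[0,0,0],"grip":20},{"offset":[0,0,0],"turn":[0,0,0],"grip":20}]'; python3 -c "
from h import *
go(.4736,-.0047,.185,94.3)"
```

```text
time: 32.25
eef_pos: [0.5672, -0.1043, 0.1655]
orientation: [0.521, -0.479, -0.517, -0.482]
force: [0.6, 0.6, 1.8]
grip_width: 0.0281
t 32.25 tcp [ 567.2 -104.3  165.5] jaw 94.37 tilt 0.42 F [0.56 0.61 1.85] w 28.1
turn(tool) [ 0.0013 -0.0013  0.0072]
offset now axes [-20.3  85.5 106.4] after-turn axes [-19.5  85.8 106.4] dist 138.1
```

```bash
python3 -m jog '[{"offset":[-15,0,0],"turn":[0,-0.001,0.007],"grip":20},{"offset":[-8,5,8],"turn":[0,0,0],"grip":20},{"offset":[0,19,23],"turn":[0,0,0],"grip":20},{"offset":[0,19,23],"turn":[0,0,0],"grip":20},{"offset":[0,19,23],"turn":[0,0,0],"grip":20},{"offset":[0,19,23],"turn":[0,0,0],"grip":20},{"offset":[0,0,0],"turn":[0,0,0],"grip":20},{"offset":[0,0,0],"turn":[0,0,0],"grip":20}]'; python3 -c "
from h import *
go(.4736,-.0047,.178,94.3)"
```

```text
time: 32.92
eef_pos: [0.4716, -0.0062, 0.1852]
orientation: [-0.517, 0.482, 0.52, 0.48]
force: [0.7, -0.7, -1.4]
grip_width: 0.0282
t 32.92 tcp [471.6  -6.2 185.2] jaw 94.24 tilt 0.28 F [ 0.69 -0.7  -1.45] w 28.2
turn(tool) [-0.001   0.0011 -0.0047]
offset now axes [ 7.2 -2.2  1.4] after-turn axes [ 7.2 -2.1  1.4] dist 7.7
```

```bash
python3 -m jog '[{"offset":[5,-2,1.5],"turn":[0,0.001,-0.005],"grip":20},{"offset":[4,0,0],"turn":[0,0,0],"grip":20},{"offset":[0,0,0],"turn":[0,0,0],"grip":20},{"offset":[0,0,0],"turn":[0,0,0],"grip":20}]'; python3 -c "
from h import *
go(.4736,-.0047,.1665,94.3)
p=shot('scene');u,v=proj(p,(.4736,-.0047,.055));u,v=int(u),int(v);cv2.imwrite('pics/s21.png',cv2.resize(p['frame'][v-50:v+30,u-50:u+50],None,fx=7,fy=7,interpolation=cv2.INTER_CUBIC)[:,:,::-1])"
```

```text
time: 33.25
eef_pos: [0.4745, -0.0052, 0.1749]
orientation: [0.519, -0.481, -0.518, -0.481]
force: [-0.1, 0.0, -2.1]
grip_width: 0.0276
t 33.25 tcp [474.5  -5.2 174.9] jaw 94.23 tilt 0.1 F [-0.12  0.04 -2.15] w 27.6
turn(tool) [-0.0012 -0.001   0.0014]
offset now axes [8.4 0.8 0.5] after-turn axes [8.4 0.8 0.5] dist 8.5
```

View pics/s21.png

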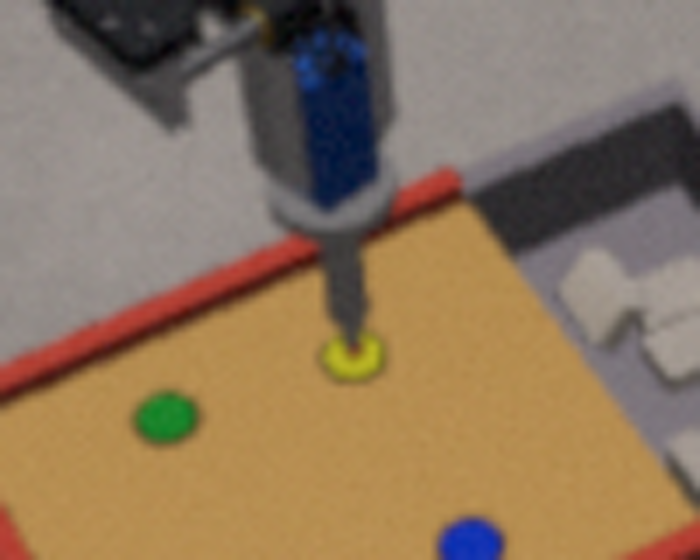

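The tip is over the middle of yellow (352,350). I press and hold.

```bash
python3 -m jog '[{"offset":[4,1,0.5],"turn":[0,0,0],"grip":20},{"offset":[3,0,0],"turn":[0,0,0],"grip":20},{"offset":[2,0,0],"turn":[0,0,0],"grip":20},{"offset":[1,0,0],"turn":[0,0,0],"grip":20},{"offset":[0,0,0],"turn":[0,0,0],"grip":20},{"offset":[0,0,0],"turn":[0,0,0],"grip":20}]'; python3 -c "
from h import *
go(.4736,-.0047,.1655,94.3)"
```

```text
time: 33.8
eef_pos: [0.4749, -0.0058, 0.1644]
orientation: [0.518, -0.482, -0.517, -0.482]
force: [-0.4, 0.4, 0.9]
grip_width: 0.0278
t 33.8 tcp [474.9  -5.8 164.4] jaw 94.08 tilt 0.09 F [-0.37  0.39  0.95] w 27.8
turn(tool) [-0.0039 -0.      0.0015]
offset now axes [-1.1  1.2  1.2] after-turn axes [-1.1  1.2  1.2] dist 2.0
```

```bash
python3 -m jog '[{"offset":[-1.5,0.5,0.5],"turn":[0,0,0],"grip":20},{"offset":[0,0,0],"turn":[0,0,0],"grip":20},{"offset":[0,0,0],"turn":[0,0,0],"grip":20},{"offset":[0,0,0],"turn":[0,0,0],"grip":20},{"offset":[0,0,0],"turn":[0,0,0],"grip":20},{"offset":[0,0,0],"turn":[0,0,0],"grip":20},{"offset":[0,0,0],"turn":[0,0,0],"grip":20},{"offset":[0,0,0],"turn":[0,0,0],"grip":20},{"offset":[0,0,0],"turn":[0,0,0],"grip":20},{"offset":[0,0,0],"turn":[0,0,0],"grip":20},{"offset":[0,0,0],"turn":[0,0,0],"grip":20},{"offset":[0,0,0],"turn":[0,0,0],"grip":20}]'; python3 -c "
from h import *
go(.5743,-.0237,.185,94.3)
p=shot('scene');u,v=proj(p,(.4736,-.0047,.055));u,v=int(u),int(v);cv2.imwrite('pics/s22.png',cv2.resize(p['frame'][v-50:v+30,u-50:u+50],None,fx=7,fy=7,interpolation=cv2.INTER_CUBIC)[:,:,::-1])"
```

```text
time: 34.8
eef_pos: [0.4747, -0.0056, 0.1668]
orientation: [0.519, -0.481, -0.517, -0.482]
force: [-0.2, 0.2, 0.4]
grip_width: 0.0278
t 34.8 tcp [474.7  -5.6 166.8] jaw 94.1 tilt 0.18 F [-0.15  0.2   0.36] w 27.8
turn(tool) [-0.0035 -0.0012  0.003 ]
offset now axes [-17.9 -98.1 -25.2] after-turn axes [-18.2 -98.  -25.5] dist 102.9
```

View pics/s22.png

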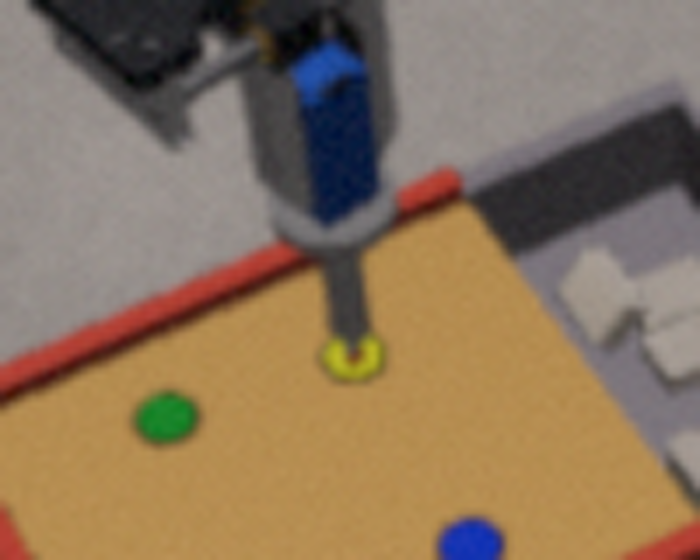

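Yellow was held at its middle for over a second. Next is blue.

```bash
python3 -m jog '[{"offset":[-15,0,0],"turn":[0,-0.001,0.003],"grip":20},{"offset":[-8,-8,-2],"turn":[0,0,0],"grip":20},{"offset":[0,-21,-5.5],"turn":[0,0,0],"grip":20},{"offset":[0,-21,-5.5],"turn":[0,0,0],"grip":20},{"offset":[0,-21,-5.5],"turn":[0,0,0],"grip":20},{"offset":[0,-20,-5],"turn":[0,0,0],"grip":20},{"offset":[0,0,0],"turn":[0,0,0],"grip":20},{"offset":[0,0,0],"turn":[0,0,0],"grip":20}]'; python3 -c "
from h import *
go(.5743,-.0237,.175,94.3)"
```

```text
time: 35.52
eef_pos: [0.5691, -0.0233, 0.187]
orientation: [-0.517, 0.483, 0.518, 0.481]
force: [0.4, -0.2, -1.6]
grip_width: 0.0279
t 35.52 tcp [569.1 -23.3 187. ] jaw 94.12 tilt 0.21 F [ 0.36 -0.23 -1.55] w 27.9
turn(tool) [-0.0031 -0.0003 -0.0036]
offset now axes [12.  -5.2 -0.8] after-turn axes [12.  -5.1 -0.8] dist 13.1
```

```bash
python3 -m jog '[{"offset":[6,-5,-0.5],"turn":[-0.003,0,-0.003],"grip":20},{"offset":[6,0,0],"turn":[0,0,0],"grip":20},{"offset":[0,0,0],"turn":[0,0,0],"grip":20},{"offset":[0,0,0],"turn":[0,0,0],"grip":20}]'; python3 -c "
from h import *
go(.5743,-.0237,.1665,94.3)
p=shot('scene');u,v=proj(p,(.5743,-.0237,.055));u,v=int(u),int(v);cv2.imwrite('pics/s23.png',cv2.resize(p['frame'][v-50:v+30,u-50:u+50],None,fx=7,fy=7,interpolation=cv2.INTER_CUBIC)[:,:,::-1])"
```

```text
time: 35.85
eef_pos: [0.5714, -0.0229, 0.1722]
orientation: [-0.517, 0.482, 0.52, 0.48]
force: [-0.4, -0.6, -2.4]
grip_width: 0.0276
t 35.85 tcp [571.4 -22.9 172.2] jaw 94.32 tilt 0.27 F [-0.36 -0.65 -2.4 ] w 27.6
turn(tool) [ 0.0004  0.0005 -0.0047]
offset now axes [ 5.7 -2.8 -1. ] after-turn axes [ 5.7 -2.8 -1. ] dist 6.4
```

View pics/s23.png

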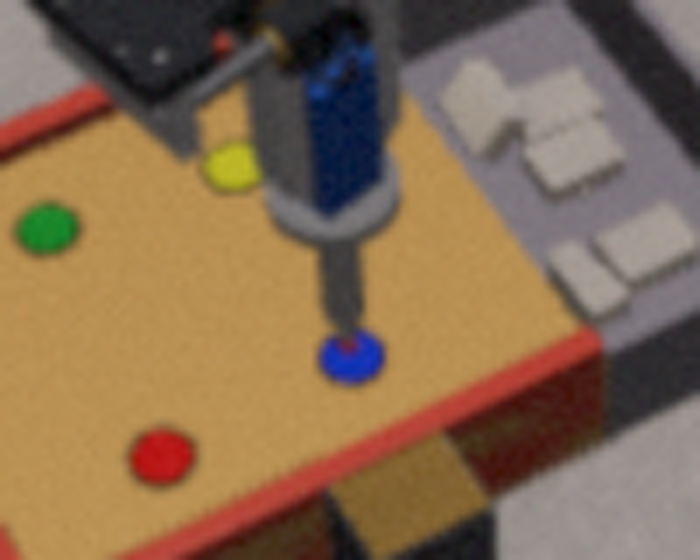

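```bash
python3 -m jog '[{"offset":[0,-3,-1],"turn":[0,0,-0.004],"grip":20},{"offset":[3,-1,0],"turn":[0,0,0],"grip":20},{"offset":[2,0,0],"turn":[0,0,0],"grip":20},{"offset":[1,0,0],"turn":[0,0,0],"grip":20},{"offset":[0,0,0],"turn":[0,0,0],"grip":20},{"offset":[0,0,0],"turn":[0,0,0],"grip":20}]'; python3 -c "
from h import *
go(.5743,-.0237,.1663,94.3)"
```

```text
time: 36.4
eef_pos: [0.5746, -0.0235, 0.1677]
orientation: [0.519, -0.481, -0.518, -0.481]
force: [-1.1, 0.2, -0.4]
grip_width: 0.0279
t 36.4 tcp [574.6 -23.5 167.7] jaw 94.34 tilt 0.04 F [-1.13  0.21 -0.37] w 27.9
turn(tool) [ 0.0007 -0.0001  0.0007]
offset now axes [ 1.4  0.3 -0.2] after-turn axes [ 1.4  0.3 -0.2] dist 1.5
```

```bash
python3 -m jog '[{"offset":[1.5,0,0],"turn":[0,0,0],"grip":20},{"offset":[0.3,0,0],"turn":[0,0,0],"grip":20},{"offset":[0,0,0],"turn":[0,0,0],"grip":20},{"offset":[0,0,0],"turn":[0,0,0],"grip":20},{"offset":[0,0,0],"turn":[0,0,0],"grip":20},{"offset":[0,0,0],"turn":[0,0,0],"grip":20},{"offset":[0,0,0],"turn":[0,0,0],"grip":20},{"offset":[0,0,0],"turn":[0,0,0],"grip":20},{"offset":[0,0,0],"turn":[0,0,0],"grip":20},{"offset":[0,0,0],"turn":[0,0,0],"grip":20},{"offset":[0,0,0],"turn":[0,0,0],"grip":20},{"offset":[0,0,0],"turn":[0,0,0],"grip":20}]'; python3 -c "
from h import *
go(.4528,-.079,.185,94.3)
p=shot('scene');u,v=proj(p,(.5743,-.0237,.055));u,v=int(u),int(v);cv2.imwrite('pics/s24.png',cv2.resize(p['frame'][v-50:v+30,u-50:u+50],None,fx=7,fy=7,interpolation=cv2.INTER_CUBIC)[:,:,::-1])"
```

```text
time: 37.4
eef_pos: [0.5746, -0.0235, 0.1666]
orientation: [0.519, -0.48, -0.518, -0.481]
force: [0.3, 0.2, 0.7]
grip_width: 0.0282
t 37.4 tcp [574.6 -23.5 166.6] jaw 94.34 tilt 0.07 F [0.28 0.19 0.72] w 28.2
turn(tool) [ 0.0007 -0.0003  0.0012]
offset now axes [-18.5 125.6 -46.1] after-turn axes [-18.4 125.6 -46.2] dist 135.1
```

View pics/s24.png

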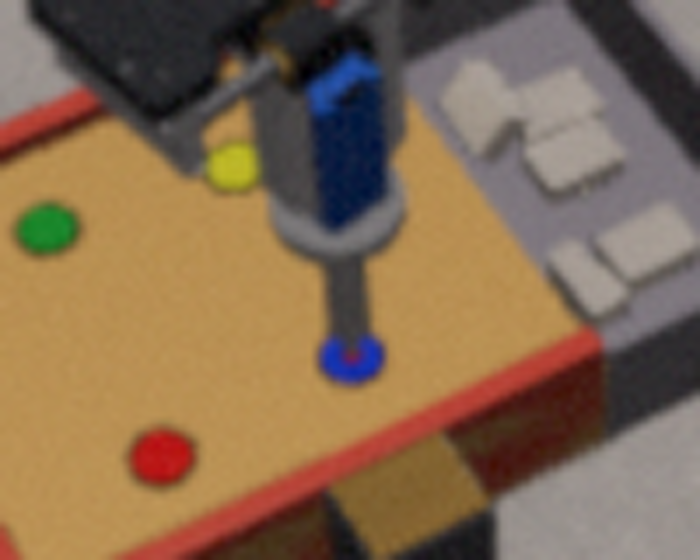

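Blue is done and was well centred. Next is green.

```bash
python3 -m jog '[{"offset":[-15,0,0],"turn":[0,0,0],"grip":20},{"offset":[-8,9,-3],"turn":[0,0,0],"grip":20},{"offset":[0,22,-8],"turn":[0,0,0],"grip":20},{"offset":[0,22,-8],"turn":[0,0,0],"grip":20},{"offset":[0,22,-8],"turn":[0,0,0],"grip":20},{"offset":[0,22,-8],"turn":[0,0,0],"grip":20},{"offset":[0,22,-8],"turn":[0,0,0],"grip":20},{"offset":[0,0,0],"turn":[0,0,0],"grip":20},{"offset":[0,0,0],"turn":[0,0,0],"grip":20}]'; python3 -c "
from h import *
go(.4528,-.079,.175,94.3)"
```

```text
time: 38.2
eef_pos: [0.4517, -0.0777, 0.1872]
orientation: [0.519, -0.48, -0.519, -0.48]
force: [0.4, 0.0, -2.1]
grip_width: 0.0274
t 38.2 tcp [451.7 -77.7 187.2] jaw 94.45 tilt 0.06 F [ 0.37  0.02 -2.06] w 27.4
turn(tool) [ 0.0027 -0.001   0.0005]
offset now axes [12.2 -1.  -1.4] after-turn axes [12.2 -1.  -1.4] dist 12.3
```

```bash
python3 -m jog '[{"offset":[6,-1,-1.5],"turn":[0.002,0,0],"grip":20},{"offset":[6,0,0],"turn":[0,0,0],"grip":20},{"offset":[0,0,0],"turn":[0,0,0],"grip":20},{"offset":[0,0,0],"turn":[0,0,0],"grip":20}]'; python3 -c "
from h import *
go(.4528,-.079,.1665,94.3)
p=shot('scene');u,v=proj(p,(.4528,-.079,.055));u,v=int(u),int(v);cv2.imwrite('pics/s25.png',cv2.resize(p['frame'][v-50:v+30,u-50:u+50],None,fx=7,fy=7,interpolation=cv2.INTER_CUBIC)[:,:,::-1])"
```

```text
time: 38.53
eef_pos: [0.4543, -0.079, 0.1738]
orientation: [0.519, -0.48, -0.518, -0.481]
force: [-0.2, -0.2, -1.1]
grip_width: 0.028
t 38.53 tcp [454.3 -79.  173.8] jaw 94.34 tilt 0.15 F [-0.19 -0.15 -1.06] w 28.0
turn(tool) [ 0.0007 -0.001   0.0024]
offset now axes [7.3 1.5 0.1] after-turn axes [7.3 1.5 0.1] dist 7.5
```

View pics/s25.png

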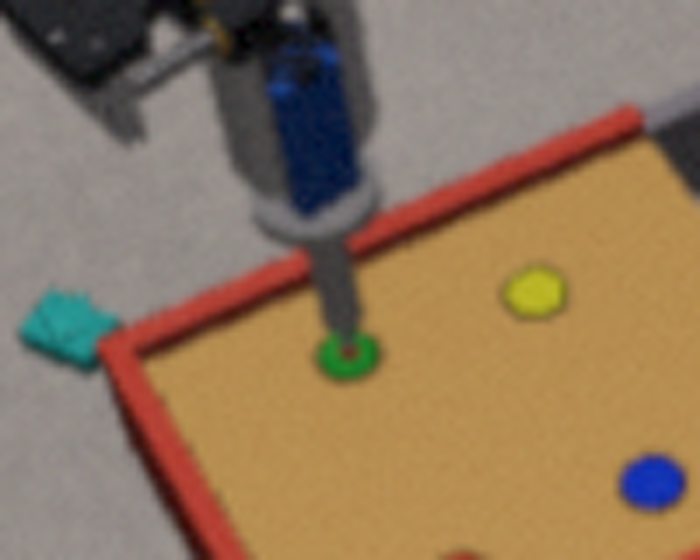

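```bash
python3 -m jog '[{"offset":[3,1.5,0],"turn":[0,0,0.002],"grip":20},{"offset":[3,0,0],"turn":[0,0,0],"grip":20},{"offset":[1,0,0],"turn":[0,0,0],"grip":20},{"offset":[0,0,0],"turn":[0,0,0],"grip":20},{"offset":[0,0,0],"turn":[0,0,0],"grip":20}]'; python3 -c "
from h import *
go(.4528,-.079,.1663,94.3)"
```

```text
time: 39.0
eef_pos: [0.4539, -0.0789, 0.1664]
orientation: [0.519, -0.481, -0.519, -0.48]
force: [-1.1, -0.0, 0.2]
grip_width: 0.028
t 39.0 tcp [453.9 -78.9 166.4] jaw 94.46 tilt 0.09 F [-1.06 -0.04  0.19] w 28.0
turn(tool) [ 0.0028 -0.0014 -0.0006]
offset now axes [ 0.1  1.1 -0. ] after-turn axes [ 0.1  1.1 -0. ] dist 1.1
```

```bash
python3 -m jog '[{"offset":[0.5,0,0],"turn":[0,0,0],"grip":20},{"offset":[0,0,0],"turn":[0,0,0],"grip":20},{"offset":[0,0,0],"turn":[0,0,0],"grip":20},{"offset":[0,0,0],"turn":[0,0,0],"grip":20},{"offset":[0,0,0],"turn":[0,0,0],"grip":20},{"offset":[0,0,0],"turn":[0,0,0],"grip":20},{"offset":[0,0,0],"turn":[0,0,0],"grip":20},{"offset":[0,0,0],"turn":[0,0,0],"grip":20},{"offset":[0,0,0],"turn":[0,0,0],"grip":20},{"offset":[0,0,0],"turn":[0,0,0],"grip":20},{"offset":[0,0,0],"turn":[0,0,0],"grip":20},{"offset":[0,0,0],"turn":[0,0,0],"grip":20}]'; python3 -c "
from h import *
go(.643,-.047,.21,94.3)
p=shot('scene');u,v=proj(p,(.4528,-.079,.055));u,v=int(u),int(v);cv2.imwrite('pics/s26.png',cv2.resize(p['frame'][v-50:v+30,u-50:u+50],None,fx=7,fy=7,interpolation=cv2.INTER_CUBIC)[:,:,::-1])"
```

```text
time: 40.0
eef_pos: [0.4538, -0.0789, 0.1667]
orientation: [0.52, -0.481, -0.519, -0.48]
force: [-1.4, 0.4, 0.7]
grip_width: 0.0279
t 40.0 tcp [453.8 -78.9 166.7] jaw 94.45 tilt 0.1 F [-1.36  0.42  0.73] w 27.9
turn(tool) [ 0.0027 -0.0017  0.0002]
offset now axes [ -43.3 -191.1   17. ] after-turn axes [ -43.3 -191.1   17.6] dist 196.7
```

View pics/s26.png

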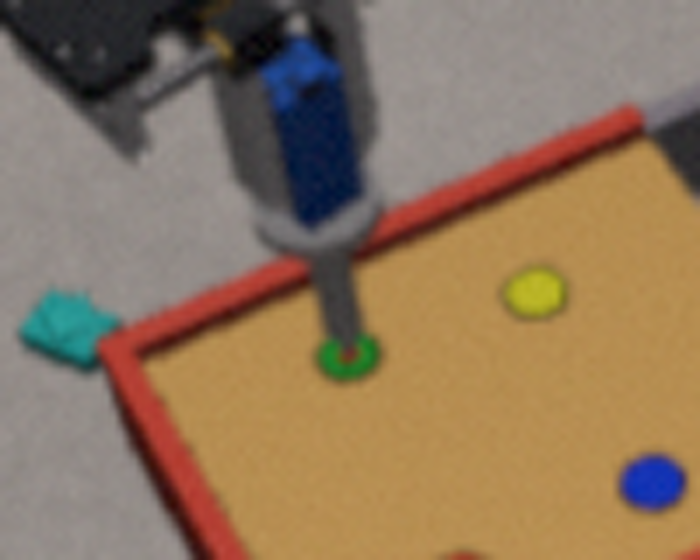

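Green is done. Now the datum pad again.

```bash
python3 -m jog '[{"offset":[-20,0,0],"turn":[0,0,0],"grip":20},{"offset":[-22,-5,0],"turn":[0,0,0],"grip":20},{"offset":[0,-23,2],"turn":[0,0,0],"grip":20},{"offset":[0,-24,2.5],"turn":[0,0,0],"grip":20},{"offset":[0,-24,2.5],"turn":[0,0,0],"grip":20},{"offset":[0,-24,2.5],"turn":[0,0,0],"grip":20},{"offset":[0,-24,2.5],"turn":[0,0,0],"grip":20},{"offset":[0,-24,2.5],"turn":[0,0,0],"grip":20},{"offset":[0,-24,2.5],"turn":[0,0,0],"grip":20},{"offset":[0,0,0],"turn":[0,0,0],"grip":20},{"offset":[0,0,0],"turn":[0,0,0],"grip":20}]'; python3 -c "
from h import *
go(.6435,-.047,.192,94.3)"
```

```text
time: 40.97
eef_pos: [0.6318, -0.0458, 0.2043]
orientation: [-0.518, 0.48, 0.519, 0.481]
force: [-0.3, 0.5, -1.5]
grip_width: 0.0278
t 40.97 tcp [631.8 -45.8 204.3] jaw 94.36 tilt 0.09 F [-0.3   0.46 -1.5 ] w 27.8
turn(tool) [ 0.0011  0.0015 -0.0006]
offset now axes [ 12.3 -11.6  -2.1] after-turn axes [ 12.3 -11.6  -2.1] dist 17.0
```

```bash
python3 -m jog '[{"offset":[3,-11.5,-2],"turn":[0,0.001,0],"grip":20},{"offset":[8,0,0],"turn":[0,0,0],"grip":20},{"offset":[0,0,0],"turn":[0,0,0],"grip":20},{"offset":[0,0,0],"turn":[0,0,0],"grip":20}]'; python3 -c "
from h import *
go(.6435,-.047,.1815,94.3)"
```

```text
time: 41.3
eef_pos: [0.6427, -0.0472, 0.1904]
orientation: [-0.517, 0.481, 0.52, 0.48]
force: [0.5, 0.2, -0.7]
grip_width: 0.0279
t 41.3 tcp [642.7 -47.2 190.4] jaw 94.33 tilt 0.21 F [ 0.53  0.16 -0.71] w 27.9
turn(tool) [ 0.0006  0.0011 -0.0035]
offset now axes [ 8.9 -0.8  0.1] after-turn axes [ 8.9 -0.8  0.2] dist 9.0
```

```bash
python3 -m jog '[{"offset":[4,-1,0],"turn":[0,0,-0.003],"grip":20},{"offset":[3,0,0],"turn":[0,0,0],"grip":20},{"offset":[2,0,0],"turn":[0,0,0],"grip":20},{"offset":[0,0,0],"turn":[0,0,0],"grip":20},{"offset":[0,0,0],"turn":[0,0,0],"grip":20}]'; python3 -c "
from h import *
go(.6435,-.047,.1815,94.3)"
```

```text
time: 41.72
eef_pos: [0.6431, -0.0475, 0.1828]
orientation: [0.519, -0.48, -0.518, -0.482]
force: [-0.4, 0.1, 1.1]
grip_width: 0.0281
t 41.72 tcp [643.1 -47.5 182.8] jaw 94.26 tilt 0.19 F [-0.41  0.06  1.06] w 28.1
turn(tool) [-0.0006  0.001   0.0032]
offset now axes [ 1.3 -0.5  0.4] after-turn axes [ 1.3 -0.5  0.4] dist 1.4
```

```bash
python3 -m jog '[{"offset":[1.5,0,0],"turn":[0,0,0],"grip":20},{"offset":[0,0,0],"turn":[0,0,0],"grip":20},{"offset":[0,0,0],"turn":[0,0,0],"grip":20},{"offset":[0,0,0],"turn":[0,0,0],"grip":20},{"offset":[0,0,0],"turn":[0,0,0],"grip":20},{"offset":[0,0,0],"turn":[0,0,0],"grip":20},{"offset":[0,0,0],"turn":[0,0,0],"grip":20},{"offset":[0,0,0],"turn":[0,0,0],"grip":20},{"offset":[0,0,0],"turn":[0,0,0],"grip":20},{"offset":[0,0,0],"turn":[0,0,0],"grip":20},{"offset":[0,0,0],"turn":[0,0,0],"grip":20},{"offset":[0,0,0],"turn":[0,0,0],"grip":20}]'; python3 -c "
from h import *
go(.5244,-.369,.285,94.27)
p=shot('scene');u,v=233,244;cv2.imwrite('pics/s27.png',cv2.resize(p['frame'][v-50:v+30,u-50:u+50],None,fx=7,fy=7,interpolation=cv2.INTER_CUBIC)[:,:,::-1])"
```

```text
time: 42.72
eef_pos: [0.643, -0.0474, 0.1827]
orientation: [0.519, -0.48, -0.517, -0.482]
force: [-0.7, -0.4, 0.6]
grip_width: 0.028
t 42.72 tcp [643.  -47.4 182.7] jaw 94.28 tilt 0.26 F [-0.69 -0.43  0.56] w 28.0
turn(tool) [0.0001 0.0005 0.0044]
offset now axes [-103.1  141.8 -311.8] after-turn axes [-102.3  142.2 -311.9] dist 357.7
```

View pics/s27.png

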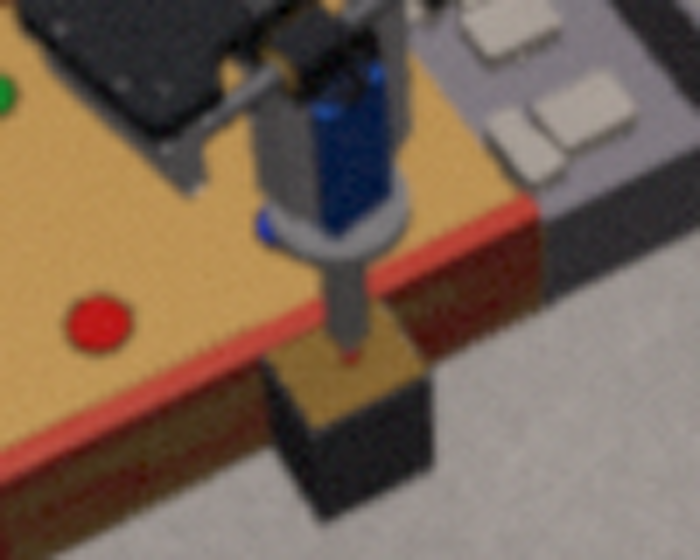

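```bash
python3 -m jog '[{"offset":[2,0,0],"turn":[0,0,0],"grip":20},{"offset":[0.2,0,0],"turn":[0,0,0],"grip":20},{"offset":[0,0,0],"turn":[0,0,0],"grip":20},{"offset":[0,0,0],"turn":[0,0,0],"grip":20},{"offset":[0,0,0],"turn":[0,0,0],"grip":20},{"offset":[0,0,0],"turn":[0,0,0],"grip":20},{"offset":[0,0,0],"turn":[0,0,0],"grip":20},{"offset":[0,0,0],"turn":[0,0,0],"grip":20},{"offset":[0,0,0],"turn":[0,0,0],"grip":20},{"offset":[0,0,0],"turn":[0,0,0],"grip":20},{"offset":[0,0,0],"turn":[0,0,0],"grip":20},{"offset":[0,0,0],"turn":[0,0,0],"grip":20}]'; python3 -m jog '[{"offset":[-20,0,0],"turn":[0,0,0.004],"grip":20},{"offset":[-28,0,0],"turn":[0,0,0],"grip":20},{"offset":[-28,0,0],"turn":[0,0,0],"grip":20},{"offset":[-28,0,0],"turn":[0,0,0],"grip":20},{"offset":[-4,0,0],"turn":[0,0,0],"grip":20},{"offset":[0,0,0],"turn":[0,0,0],"grip":20}]';python3 -c "
from h import *
go(.5244,-.369,.285,94.27)"
```

```text
time: 43.77
eef_pos: [0.6429, -0.0474, 0.1808]
orientation: [0.519, -0.48, -0.517, -0.482]
force: [0.4, 1.0, 1.1]
grip_width: 0.0277
time: 44.27
eef_pos: [0.6407, -0.0477, 0.286]
orientation: [-0.515, 0.483, 0.521, 0.479]
force: [-0.6, -0.8, -2.6]
grip_width: 0.0276
t 44.27 tcp [640.7 -47.7 286. ] jaw 94.26 tilt 0.64 F [-0.62 -0.84 -2.63] w 27.6
turn(tool) [-0.0002  0.0022 -0.011 ]
offset now axes [   1.9  139.8 -311.8] after-turn axes [   1.   139.9 -311.7] dist 341.7
```

```bash
python3 -m jog '[{"offset":[0,10,-22],"turn":[0,0.002,-0.011],"grip":20},{"offset":[0,13,-29],"turn":[0,0,0],"grip":20},{"offset":[0,13,-29],"turn":[0,0,0],"grip":20},{"offset":[0,13,-29],"turn":[0,0,0],"grip":20},{"offset":[0,13,-29],"turn":[0,0,0],"grip":20},{"offset":[0,13,-29],"turn":[0,0,0],"grip":20},{"offset":[0,13,-29],"turn":[0,0,0],"grip":20},{"offset":[0,13,-29],"turn":[0,0,0],"grip":20},{"offset":[0,13,-29],"turn":[0,0,0],"grip":20},{"offset":[0,13,-29],"turn":[0,0,0],"grip":20},{"offset":[0,0,0],"turn":[0,0,0],"grip":20},{"offset":[0,0,0],"turn":[0,0,0],"grip":20}]';python3 -c "
from h import *
go(.5244,-.369,.28,94.27)"
```

```text
time: 45.27
eef_pos: [0.523, -0.3463, 0.2545]
orientation: [-0.506, 0.482, 0.533, 0.477]
force: [-0.1, -0.2, -2.4]
grip_width: 0.028
t 45.27 tcp [ 523.  -346.3  254.5] jaw 94.53 tilt 2.19 F [-0.11 -0.17 -2.45] w 28.0
turn(tool) [ 0.0048  0.0224 -0.031 ]
offset now axes [-25.9   1.2 -22.1] after-turn axes [-25.5   0.3 -22.7] dist 34.1
```

```bash
python3 -m jog '[{"offset":[-25,0,0],"turn":[0.005,0.022,-0.031],"grip":20},{"offset":[0,0,-22],"turn":[0,0,0],"grip":20},{"offset":[0,0,0],"turn":[0,0,0],"grip":20},{"offset":[0,0,0],"turn":[0,0,0],"grip":20}]';python3 -c "
from h import *
go(.5244,-.369,.248,94.27)"
```

```text
time: 45.6
eef_pos: [0.5239, -0.3657, 0.2719]
orientation: [-0.514, 0.481, 0.523, 0.481]
force: [-0.9, 0.1, -2.0]
grip_width: 0.028
t 45.6 tcp [ 523.9 -365.7  271.9] jaw 94.28 tilt 0.72 F [-0.87  0.14 -2.04] w 28.0
turn(tool) [ 0.0002  0.01   -0.0077]
offset now axes [23.8 -0.5 -3.5] after-turn axes [23.9 -0.3 -3.3] dist 24.1
```

```bash
python3 -m jog '[{"offset":[4,0,-3.5],"turn":[0,0.01,-0.008],"grip":20},{"offset":[8,0,0],"turn":[0,0,0],"grip":20},{"offset":[6,0,0],"turn":[0,0,0],"grip":20},{"offset":[0,0,0],"turn":[0,0,0],"grip":20},{"offset":[0,0,0],"turn":[0,0,0],"grip":20}]';python3 -c "
from h import *
go(.5244,-.369,.235,94.27)
p=shot('scene');u,v=proj(p,(.5244,-.369,.13));u,v=max(50,int(u)),int(v);print(u,v);cv2.imwrite('pics/s28.png',cv2.resize(p['frame'][v-50:v+40,u-50:u+60],None,fx=6,fy=6,interpolation=cv2.INTER_CUBIC)[:,:,::-1])"
```

```text
time: 46.02
eef_pos: [0.5236, -0.3644, 0.2473]
orientation: [-0.517, 0.48, 0.522, 0.48]
force: [-0.3, -0.2, -2.1]
grip_width: 0.0284
t 46.02 tcp [ 523.6 -364.4  247.3] jaw 94.5 tilt 0.4 F [-0.31 -0.24 -2.08] w 28.4
turn(tool) [ 0.0041  0.0056 -0.0041]
offset now axes [12.3 -0.4 -4.7] after-turn axes [12.3 -0.4 -4.6] dist 13.2
88 271
```

View pics/s28.png

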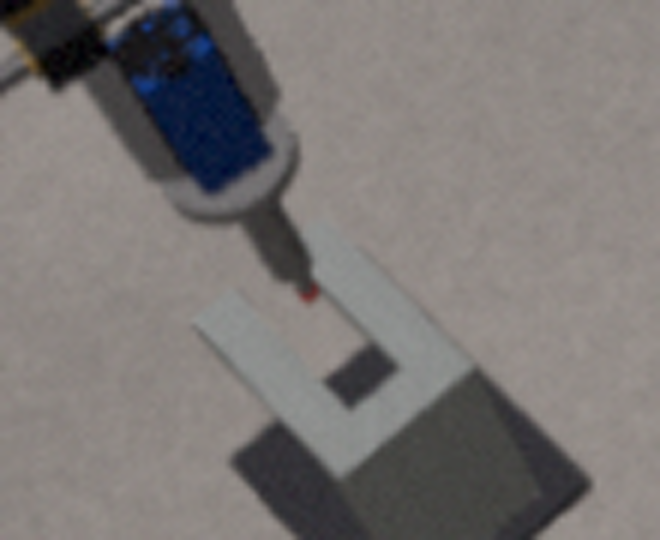

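The tip is over the slot, about 4.6 mm toward one prong. I correct for that and go down in stages.

```bash
python3 -m jog '[{"offset":[0,-0.5,-5],"turn":[0.004,0.006,-0.004],"grip":20},{"offset":[0,0,0],"turn":[0,0,0],"grip":20},{"offset":[0,0,0],"turn":[0,0,0],"grip":20}]';python3 -c "
from h import *
go(.5244,-.369,.235,94.27)"
```

```text
time: 46.32
eef_pos: [0.5249, -0.3696, 0.2475]
orientation: [0.519, -0.481, -0.518, -0.481]
force: [-0.4, -0.7, -2.1]
grip_width: 0.0279
t 46.32 tcp [ 524.9 -369.6  247.5] jaw 94.28 tilt 0.07 F [-0.42 -0.68 -2.07] w 27.9
turn(tool) [ 0.0003 -0.0011  0.0004]
offset now axes [12.5  0.5  0.6] after-turn axes [12.5  0.5  0.6] dist 12.5
```

```bash
python3 -m jog '[{"offset":[7,0,0],"turn":[0,0,0],"grip":20},{"offset":[7,0,0],"turn":[0,0,0],"grip":20},{"offset":[7,0,0],"turn":[0,0,0],"grip":20},{"offset":[0,0,0],"turn":[0,0,0],"grip":20}]';python3 -c "
from h import *
go(.5244,-.369,.20,94.27)"
```

```text
time: 46.65
eef_pos: [0.5252, -0.3703, 0.2253]
orientation: [0.519, -0.481, -0.517, -0.481]
force: [1.0, 0.6, -1.2]
grip_width: 0.0278
t 46.65 tcp [ 525.2 -370.3  225.3] jaw 94.25 tilt 0.18 F [ 0.96  0.62 -1.19] w 27.8
turn(tool) [-0.0003 -0.0026  0.0019]
offset now axes [25.3  0.8  1.4] after-turn axes [25.3  0.7  1.3] dist 25.4
```

```bash
python3 -m jog '[{"offset":[8,0.8,1.3],"turn":[0,-0.002,0.002],"grip":20},{"offset":[8,0,0],"turn":[0,0,0],"grip":20},{"offset":[8,0,0],"turn":[0,0,0],"grip":20},{"offset":[0,0,0],"turn":[0,0,0],"grip":20},{"offset":[0,0,0],"turn":[0,0,0],"grip":20}]';python3 -c "
from h import *
go(.5244,-.369,.17,94.27)
p=shot('scene');u,v=88,271;cv2.imwrite('pics/s29.png',cv2.resize(p['frame'][v-50:v+40,u-50:u+60],None,fx=6,fy=6,interpolation=cv2.INTER_CUBIC)[:,:,::-1])"
```

```text
time: 47.07
eef_pos: [0.5236, -0.3683, 0.1972]
orientation: [-0.517, 0.481, 0.519, 0.481]
force: [-0.3, 0.4, -1.9]
grip_width: 0.0277
t 47.07 tcp [ 523.6 -368.3  197.2] jaw 94.25 tilt 0.16 F [-0.35  0.41 -1.95] w 27.7
turn(tool) [-0.0003  0.0016 -0.0022]
offset now axes [27.2 -0.8 -0.8] after-turn axes [27.2 -0.8 -0.7] dist 27.2
```

View pics/s29.png

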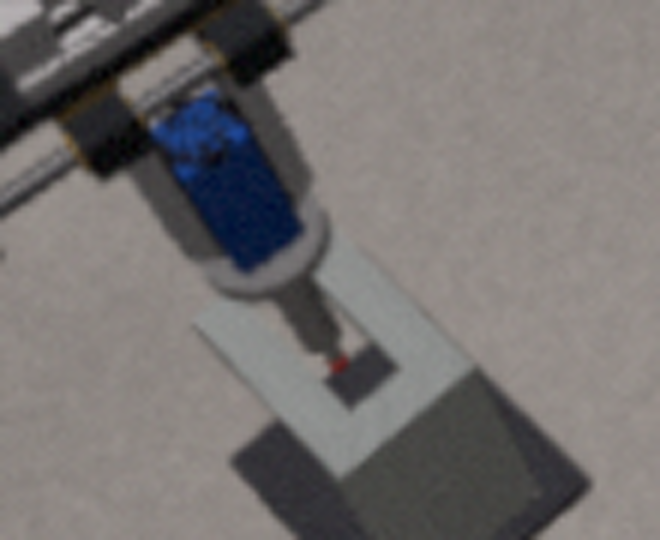

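```bash
python3 -m jog '[{"offset":[8,-0.8,-0.8],"turn":[0,0.001,-0.002],"grip":20},{"offset":[8,0,0],"turn":[0,0,0],"grip":20},{"offset":[8,0,0],"turn":[0,0,0],"grip":20},{"offset":[0,0,0],"turn":[0,0,0],"grip":20},{"offset":[0,0,0],"turn":[0,0,0],"grip":20}]';python3 -c "
from h import *
go(.5244,-.369,.15,94.27)"
```

```text
time: 47.53
eef_pos: [0.5248, -0.3694, 0.1711]
orientation: [0.518, -0.481, -0.518, -0.481]
force: [0.4, -0.1, -2.4]
grip_width: 0.0276
t 47.53 tcp [ 524.8 -369.4  171.1] jaw 94.25 tilt 0.04 F [ 0.4  -0.08 -2.38] w 27.6
turn(tool) [-0.0004 -0.0002  0.0008]
offset now axes [21.1  0.4  0.5] after-turn axes [21.1  0.4  0.5] dist 21.2
```

```bash
python3 -m jog '[{"offset":[8,0.4,0.5],"turn":[0,0,0],"grip":20},{"offset":[8,0,0],"turn":[0,0,0],"grip":20},{"offset":[4,0,0],"turn":[0,0,0],"grip":20},{"offset":[0,0,0],"turn":[0,0,0],"grip":20},{"offset":[0,0,0],"turn":[0,0,0],"grip":20}]';python3 -c "
from h import *
go(.5244,-.369,.1463,94.27)"
```

```text
time: 47.95
eef_pos: [0.5243, -0.3688, 0.1488]
orientation: [0.518, -0.481, -0.518, -0.481]
force: [0.2, 0.7, -2.1]
grip_width: 0.0281
t 47.95 tcp [ 524.3 -368.8  148.8] jaw 94.25 tilt 0.03 F [ 0.22  0.74 -2.08] w 28.1
turn(tool) [-0.0003 -0.      0.0005]
offset now axes [ 2.5 -0.1 -0.2] after-turn axes [ 2.5 -0.1 -0.2] dist 2.5
```

```bash
python3 -m jog '[{"offset":[2.2,0,0],"turn":[0,0,0],"grip":20},{"offset":[0.5,0,0],"turn":[0,0,0],"grip":20},{"offset":[0,0,0],"turn":[0,0,0],"grip":20}]';python3 -c "
from h import *
go(.5244,-.369,.1463,94.27)
p=shot('scene');u,v=88,271;cv2.imwrite('pics/s30.png',cv2.resize(p['frame'][v-50:v+40,u-50:u+60],None,fx=6,fy=6,interpolation=cv2.INTER_CUBIC)[:,:,::-1])"
```

```text
time: 48.2
eef_pos: [0.5247, -0.3692, 0.1465]
orientation: [0.519, -0.481, -0.518, -0.481]
force: [0.0, 0.6, -1.3]
grip_width: 0.0277
t 48.2 tcp [ 524.7 -369.2  146.5] jaw 94.25 tilt 0.11 F [ 0.03  0.6  -1.34] w 27.7
turn(tool) [-0.0003 -0.001   0.0015]
offset now axes [0.2 0.3 0.2] after-turn axes [0.2 0.3 0.2] dist 0.4
```

View pics/s30.png

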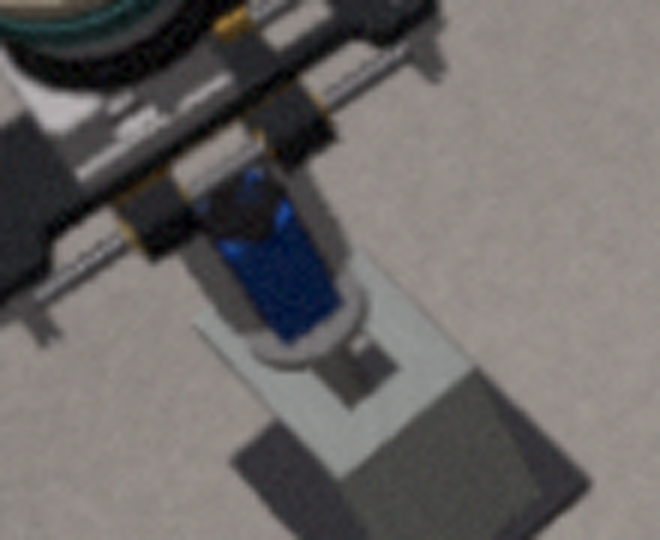

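The flange is on the fork. I release and lift clear straight up.

```bash
python3 -m jog '[{"offset":[0.8,0,0],"turn":[0,0,0],"grip":20},{"offset":[0,0,0],"turn":[0,0,0],"grip":40},{"offset":[0,0,0],"turn":[0,0,0],"grip":60},{"offset":[0,0,0],"turn":[0,0,0],"grip":80},{"offset":[0,0,0],"turn":[0,0,0],"grip":80},{"offset":[0,0,0],"turn":[0,0,0],"grip":80},{"offset":[0,0,0],"turn":[0,0,0],"grip":80},{"offset":[0,0,0],"turn":[0,0,0],"grip":80},{"offset":[0,0,0],"turn":[0,0,0],"grip":80},{"offset":[0,0,0],"turn":[0,0,0],"grip":80}]';python3 -c "
from h import *
go(.5244,-.369,.1463,94.27)"
```

```text
time: 49.08
eef_pos: [0.526, -0.3704, 0.1485]
orientation: [0.521, -0.481, -0.516, -0.481]
force: [-0.5, 0.5, 0.1]
grip_width: 0.0796
t 49.08 tcp [ 526.  -370.4  148.5] jaw 94.25 tilt 0.42 F [-0.46  0.5   0.06] w 79.6
turn(tool) [-0.0003 -0.005   0.0054]
offset now axes [2.2 1.5 1.5] after-turn axes [2.2 1.5 1.5] dist 3.1
```

```bash
python3 -m jog '[{"offset":[-10,0,0],"turn":[0,-0.005,0.005],"grip":80},{"offset":[-20,0,0],"turn":[0,0,0],"grip":80},{"offset":[-20,0,0],"turn":[0,0,0],"grip":80},{"offset":[-20,0,0],"turn":[0,0,0],"grip":80},{"offset":[-20,0,0],"turn":[0,0,0],"grip":80},{"offset":[-20,0,0],"turn":[0,0,0],"grip":80},{"offset":[-20,0,0],"turn":[0,0,0],"grip":80},{"offset":[0,40,0],"turn":[0,0,0],"grip":80},{"offset":[0,40,0],"turn":[0,0,0],"grip":80},{"offset":[0,40,0],"turn":[0,0,0],"grip":80},{"offset":[0,0,0],"turn":[0,0,0],"grip":80},{"offset":[0,0,0],"turn":[0,0,0],"grip":80}]';python3 -c "
from h import *
go(.5244,-.369,.1463,94.27)
p=shot('scene','s31.png');u,v=88,271;cv2.imwrite('pics/s31c.png',cv2.resize(p['frame'][v-50:v+40,u-50:u+60],None,fx=6,fy=6,interpolation=cv2.INTER_CUBIC)[:,:,::-1])
p=shot('top','t31.png')"
```

```text
time: 50.08
eef_pos: [0.4033, -0.3794, 0.2826]
orientation: [-0.518, 0.481, 0.52, 0.48]
force: [0.2, -0.3, -0.2]
grip_width: 0.0801
t 50.08 tcp [ 403.3 -379.4  282.6] jaw 94.44 tilt 0.15 F [ 0.16 -0.27 -0.22] w 80.1
turn(tool) [ 0.0029  0.0013 -0.0023]
offset now axes [ 136.  -121.9    0.8] after-turn axes [ 136.3 -121.6    1.3] dist 182.6
```

View pics/s31.png

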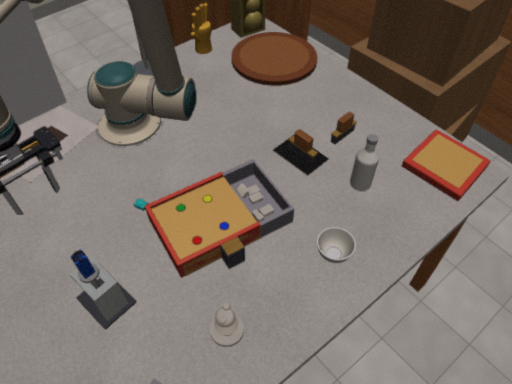

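View pics/s31c.png

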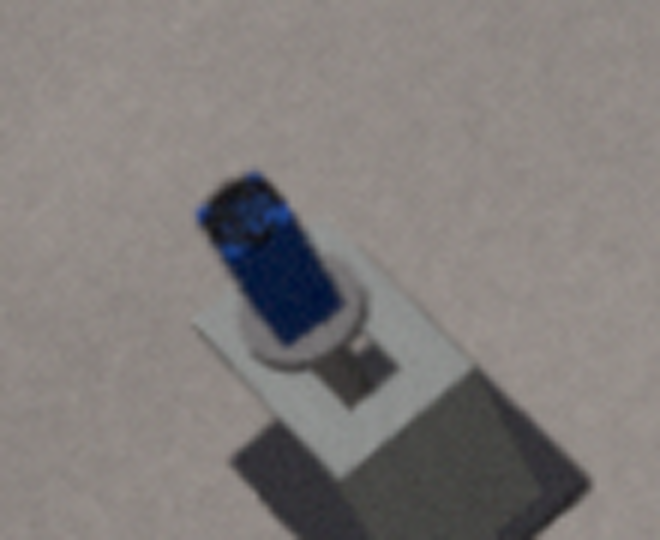

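View pics/t31.png

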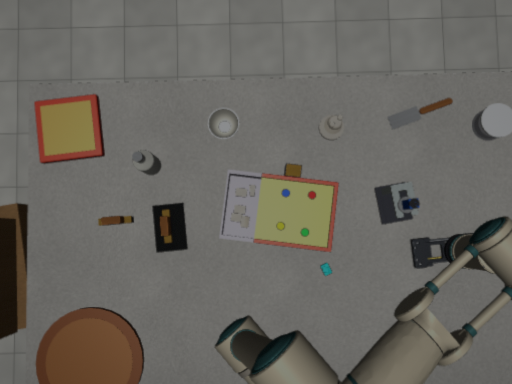

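The probe hangs upright in the fork as it did at the start, and the scraper (167,228) stands mid-mat. Five chips are in the tray, the bystanders have not moved, and the gripper is clear. I hand the job in.

```bash
python3 -c "
from h import *
print(ctrl.finish_job())"
```

```text
the job is handed in; nothing more can be done
None
```

The job is handed in after about 50 s of robot time. `finish_job()` reports no verdict, so the result rests on my own checks.

**What I did**
- **Sweeping:** I took the scraper from the black mat, the one nearest the base, and swept the slab in two lanes. All five chips went into the tray, one of them standing on edge. The scraper went back onto the mat.
- **Probing:** I pressed the datum pad, red, yellow, blue, green and the datum pad again. Each press was held for at least a second, about 3–6 mm deep. Depth is estimated from tool height, because the stylus joint cannot be read. The wrist force rose by about 2–4 N each time, against the 20 N limit.
- **Returning the probe:** I lowered it back into the fork, let go and backed away.

**Last checks**
- The final pictures show five chips in the tray, a clear slab, and the scraper upright near the middle of its mat.
- The probe is upright with its flange on the fork, and the gripper touches nothing. The flask, figure and bowl look unmoved.
- The two cameras differed by 2–3 mm on the dot positions, so I used the mean. Close-ups showed the tip at the middle of the dot or pad every time.
- The wrist force reading wandered by roughly ±0.7 N. That makes the press forces rough, and it is why I pressed red and both datum touches a little deeper.

No check failed.

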